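# Start a gel run on the electrophoresis unit

## Task

Start the gel run on the white electrophoresis unit: with its switch guard still shut, turn the voltage dial until its pointer lines up with the marker on the rim of the scale. Then lift the switch guard right up, flip the toggle beneath it fully over, away from the robot, and close the guard fully again. Leave the marker where it was set and do not knock the bottles and other things standing around the unit.

Things in the scene. Friction and masses are not known exactly. Their poses are not given: they have to be found in the camera images.
- console: White electrophoresis unit, fixed to the bench: console 190 mm deep (x) by 320 wide (y); grey gel tank behind it (x 95 to 265 mm, 268 wide, up to 100 high). Origin: underside centre of the console; x away from the robot to the tank, y left, z up. Its flat top panel rises 10 deg towards the tank (62 mm high in front, 95 behind). Voltage dial at y = +85 mm, guarded toggle at y = -85 mm.
- dial_grip (a point): Middle of the dial's grip, on its axis, 26 mm above the panel. Black dial: round skirt 80 mm across, 10 mm high; on it a wing grip 56 mm long, 14 mm thick (plus a 9 mm nose at the pointer end), from 10 to 37 mm above the panel. Turns with the dial: x along the grip to the pointer end (white line), y across the 14 mm, z the dial's axis, square to the panel, outward.
- voltage_dial (a joint): Angle of the dial, rad. 0 = fully down (pointer towards the front left, at half past seven on a clock face seen by the robot), grows clockwise seen from above, 4.71 = full. Turns smoothly, with an even friction of 0.05 N m, and stays where it is left.
- set_marker (a joint): Angle of the marker, on the same scale as the dial: the dial is set right when its angle equals this one (always at least 0.6 and at most 3.1 rad clockwise of the dial's start).
- dial_pointer (a point): The pointer end on the rim of the dial's skirt, 40 mm from the dial's axis, 6 mm above the panel; turns with the dial.
- marker_tip (a point): Inner tip of the marker, a black clip 26 mm long, 10 wide, reaching 8 mm above the panel, on the rim of the round aluminium scale plate (127 mm across, dark ticks) about the dial. The clip lies 41 to 67 mm from the dial's axis; this point at 41 mm, 6 mm above the panel. It sits tight but can be pushed out of place.
- guard_cover (a joint): Angle of the switch guard, rad: 0 = shut, 1.55 = fully up. A stiff hinge (0.06 N m): the guard stays at whatever angle it is left. It starts shut.
- guard_tab (a point): Point on the thumb tab of the switch guard, a dark grey hollow hood 92 mm long, 60 wide, 50 high, hinged at its tank end. Tab: fin 26 mm long (x), 10 thick (y), 30 high over the hood's top at its front, overhanging it by 18. Point: mid length and thickness, 20 mm above the hood's top, 10 below the fin's. Moves with the guard; when shut x is up the slope, z square to the panel.
- guard_hinge (a point): Point of the guard's hinge axis (its y axis) at the middle of the hood's width, 6 mm above the panel; x up the slope, z square to the panel; does not move. When shut the thumb tab's point is 95 mm down the slope from it and 70 mm outward. Opening swings the tab up and over towards the tank (from -x through +z).
- toggle_tip (a point): Near the end of the steel bat toggle beneath the guard, 36 mm from its pivot (3 mm short of its end); 14 mm thick there. The pivot lies 44 mm down the slope from the hinge and 4 mm farther out. Off: leans 0.4 rad from square towards the robot; on: 0.4 rad towards the tank.
- hv_toggle (a joint): Angle of the toggle, rad: 0 = off (leaning to the robot), 0.8 = fully on (leaning to the tank). Friction 0.1 N m (about 3 N at its end); it stays where it is left. It starts off.
- bottle_left: Bystander: upright grey reagent bottle with a cap, 76 mm across, 165 mm high; origin under its middle.
- bottle_right: Bystander: another such bottle, 76 mm across, 165 mm high; origin under its middle.
- bottle_tall: Bystander: larger upright bottle, 92 mm across, 215 mm high; origin under its middle.
- tip_box: Bystander: closed pipette tip box, 126 by 86 by 76 mm high; origin under its middle.
- casting_tray: Bystander: gel casting tray with its comb, lying in front of the console, 100 (its x) by 160 by 45 mm high; origin under its middle.
- tube_rack: Bystander: black tube rack with capped tubes, 200 (its x) by 70 by 94 mm high; origin under its middle.
- micropipette: Bystander: micropipette lying on the bench, 235 mm long along its x, 26 mm high; origin at bench level near its middle.

How it is judged:
By the outcome, as a careful person would: the job done as asked, in the order asked, and still so for the second after the job is handed in, with the robot touching nothing.
It also fails if it takes over 72 s, if anything falls off the work surface, if the arm or the gripper's body presses on something with over 40 N, if the wrist force passes 120 N, or if a joint passes its speed limit or range.

## Robot

A 6-joint arm with a two-finger parallel gripper is mounted at the origin on the work surface. World frame = base frame: x ahead of the robot, y to its left, z up, the work surface at z = 0. Lengths are in m, angles in rad, forces in N, time in s.
With the tool pointing down it reaches from about 0.4 to 0.825 m from the base axis. Payload 7 kg.
Tool frame: the origin (TCP) lies on the centre line of the jaws, within the pads' length; the fingertips stand 17 mm ahead of it and the grasp point (between the pads) lies 2 mm behind it; z points along the fingers, y is the line along which they close (so a half turn about z gives the same grasp; the last joint's range is limited). The gripper opens to 85 mm and grips with 20 to 120 N. Pads are 22 mm wide; open, the fingers measure 114 mm over their backs; the gripper's body (76 mm by 85 mm) begins 54 mm behind the grasp point. The pads swing forward as they close: fully open they stand 13 mm farther back than shut.
Start: joints at [1.554, 0.359, 0.012, 0, -1.224, -0.288], TCP at [0.203, 0.644, 0.227] pointing down, gripper open.
Joint ranges: [-3.07, 3.07], [-1.43, 2.12], [-1.02, 1.25], [-3.03, 1.67], [-3.05, -0], [-3.03, 3.03]. Speed limits (rad/s): [2.39, 2.39, 3.01, 3.14, 3.14, 3.14].

## Interface

Orientations are given as a rotation vector (axis times angle).
In Python, from rig import ctrl gives the robot as it stands.
- The arm moves only by the tool drive_tool, never from a script. Its argument "commands" is a list of rows, each a list of 4 numbers: the shift along the tool's x, y, z in mm, then the turn about the tool's z in rad. A call has 1 to 8 rows; each row is the pose to reach, as a shift and turn from the pose commanded when the call began, along the tool's axes at that moment; what a row does not reach only later rows make up. A row lasts 1/12 s, in which the tool goes at most 41.7 mm and 7.16 degrees, less where a joint would pass 70% of its speed; a pose out of reach is approached as far as the arm can. A call with a gripper value outside its range is refused whole. "hand" is the opening, from 0 (shut) to 1 (fully open), set as the call begins (left out, the last holds). The fingers move at their own pace and stop on an object; the grip force is fixed at half the most. Time passes only in rows, so rows that repeat a pose let the fingers close. It gives the time, the measured TCP pose, the force, the opening and the grip force at its end, in the units of the state.
- ctrl.sense(): the state, without advancing time (a new reading comes with each control period).
- ctrl.get_image(name): name is "side" or "top"; returns the picture (420x560x3 uint8, blue, green, red); there is no depth.
- ctrl.camera_model(name): a dict with "fx", "fy", "cx", "cy" (pixels), "eye" and "attitude" of the camera in the world. Camera axes: x right, y down, z forward; pixel columns grow to the right and rows downward; lengths in m; the calibration is good to about 2 mm. A picture is of the moment at which its call begins. camera_model takes no time and is no camera call.
- ctrl.job_done(): hands the job in; it is judged then, once.
The state is a dict: "time": time; "joints": joint angles; "dq": joint speeds; "joint_efforts": joint torques, N m; "position": TCP position; "tool_rot": TCP orientation; "wrist_force": force on the tool from outside, world axes, zero at the start; "moment": the same for the moment, N m; "width": finger opening in m; "finger_force": force on a finger pad.
Only numpy, scipy, OpenCV 4.12 (cv2) and the standard library are available. Lean on these libraries where they do the work, as an engineer would, in place of code of your own. Each camera call takes 0.05 s, during which the arm holds its last target. There are 200 camera calls.

## Working session

There is one attempt and no reset: what is moved stays moved. The work goes in short steps, Python scripts to look and compute and a tool call to move; the robot and the scene stay as the last step left them, time stands still between calls to the robot, and variables do not carry over. Pictures are saved under pics/ and viewed, at most 10 in all, crops included, and the job is handed in when it is done.

Besides the shell and the picture viewer there is one more tool, called after "Emit:" as a command line: name --pt "numbers of a row" for each row, then --argument value for the rest. drive_tool: Moves the arm, as the interface text tells. Its arguments: {"type":"object","properties":{"commands":{"type":"array"},"hand":{"type":"number"}},"required":["commands"]}

```bash
mkdir -p pics; python3 - <<'E'
from rig import ctrl
import cv2
s=ctrl.sense();print(s['time'],s['position'],s['tool_rot'],s['width'])
for n in('side','top'):
    cv2.imwrite(f'pics/{n}0.png',ctrl.get_image(n));print(n,ctrl.camera_model(n))
E
```

```text
0.0 [0.20244985 0.64341697 0.22624479] [ 3.10348509e+00 -4.76934026e-01 -1.94236281e-04] 0.08546121956483654
side {'fx': 487.06414236114426, 'fy': 487.06414236114426, 'cx': 279.5884332774909, 'cy': 206.19729437238723, 'eye': array([ 0.47086285, -0.91654658,  1.23997768]), 'attitude': array([-2.43224217,  0.18299065, -0.05519671])}
top {'fx': 399.1414122835712, 'fy': 399.1414122835712, 'cx': 284.9267636804617, 'cy': 210.57383012566697, 'eye': array([0.39597766, 0.04113348, 1.15407424]), 'attitude': array([-2.13634476,  2.09697604, -0.19176143])}
```

View pics/side0.png

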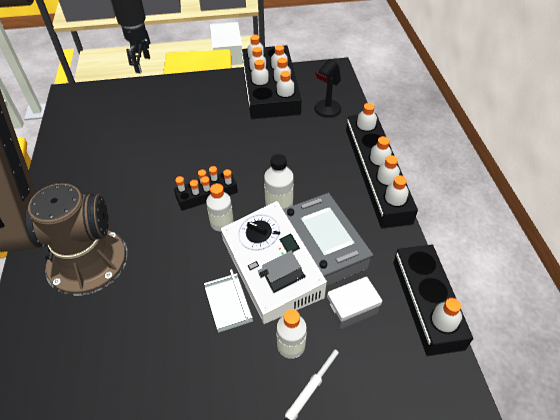

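View pics/top0.png

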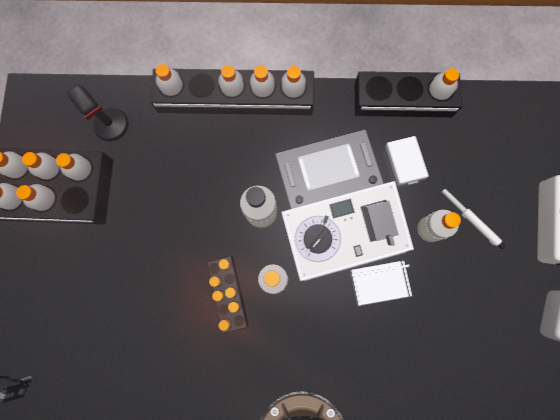

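The side view shows the console with its dial near (259,232) and the guard near (283,272). In the top view the dial is at (318,239), the guard at (380,222) and the console corners at about (283,212), (400,184), (413,250) and (300,279). Next I enlarge both.

```bash
python3 - <<'E'
import cv2,numpy as np
a=cv2.imread('pics/top0.png')[175:285,275:420];b=cv2.imread('pics/side0.png')[195:325,215:335]
A=cv2.resize(a,None,fx=5,fy=5,interpolation=cv2.INTER_CUBIC)
B=cv2.resize(b,None,fx=4.5,fy=4.5,interpolation=cv2.INTER_CUBIC)
cv2.imwrite('pics/ta.png',A);cv2.imwrite('pics/sb.png',B)
E
```

```text
(no output)
```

View pics/ta.png

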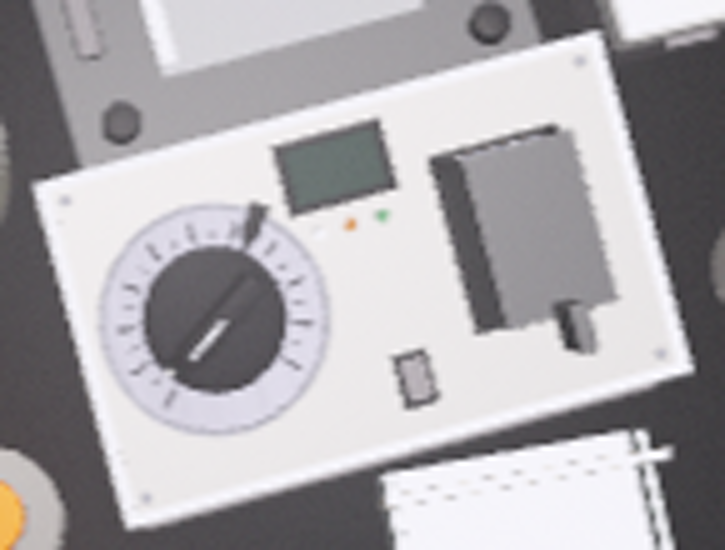

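View pics/sb.png

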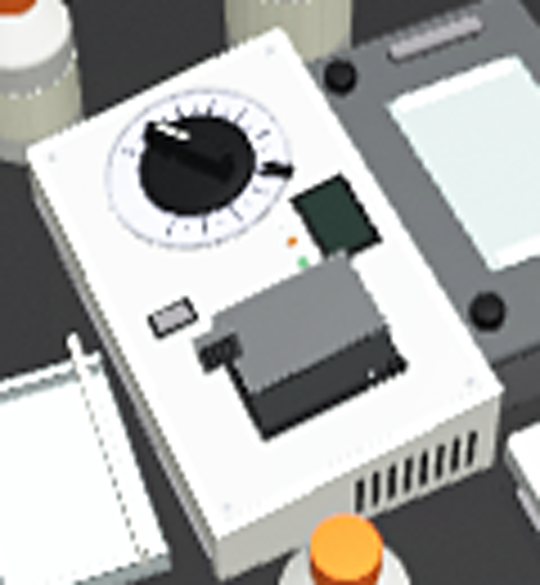

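Top crop: panel corners at about (35,184), (602,34), (692,372), (128,525), dial centre (214,320), marker running from (248,242) to (260,206), pointer towards (172,374). Side crop: corners at about (278,28), (500,388), (222,550), (30,150), marker from (262,168) to (292,172). The guard is shut in both.

```bash
cat > h.py <<'E'
import numpy as np
from scipy.spatial.transform import Rotation as R
from scipy.optimize import least_squares
CAM={'side':(487.064,279.588,206.197,[0.47086285,-0.91654658,1.23997768],[-2.43224217,0.18299065,-0.05519671]),
'top':(399.1414,284.9268,210.5738,[0.39597766,0.04113348,1.15407424],[-2.13634476,2.09697604,-0.19176143])}
def proj(n,P):
    f,cx,cy,e,a=CAM[n];q=R.from_rotvec(a).inv().apply(np.atleast_2d(P)-e)
    return np.c_[f*q[:,0]/q[:,2]+cx,f*q[:,1]/q[:,2]+cy]
def ray(n,p):
    f,cx,cy,e,a=CAM[n];return np.array(e),R.from_rotvec(a).apply([(p[0]-cx)/f,(p[1]-cy)/f,1])
def tri(pt,ps):
    a,u=ray('top',pt);b,v=ray('side',ps)
    t=np.linalg.lstsq(np.c_[u,-v],b-a,rcond=None)[0];A=a+t[0]*u;B=b+t[1]*v
    return (A+B)/2,np.linalg.norm(A-B)
def onplane(n,p,p0,nn):
    e,d=ray(n,p);return e+d*np.dot(p0-e,nn)/np.dot(d,nn)
E
python3 - <<'E'
from h import *
ct=lambda P:(np.array(P)+.5)/5-.5+[275,175]
cs=lambda P:(np.array(P)+.5)/4.5-.5+[215,195]
T=ct([(35,184),(602,34),(692,372),(128,525)]);S=cs([(278,28),(500,388),(222,550),(30,150)])
L=np.array([(95,160,95),(95,-160,95),(-95,-160,62),(-95,160,62)])/1e3
W=[]
for t,s in zip(T,S):
    p,g=tri(t,s);W.append(p);print(p.round(4),round(g,4))
def pose(v):return R.from_euler('z',v[3]).apply(L)+v[:3]
r=least_squares(lambda v:np.r_[(proj('top',pose(v))-T).ravel(),(proj('side',pose(v))-S).ravel()],[.5,0,0,.2])
print(r.x,r.fun.round(1))
x=r.x.copy();x[2]=0
r2=least_squares(lambda v:np.r_[(proj('top',pose([v[0],v[1],0,v[2]]))-T).ravel(),(proj('side',pose([v[0],v[1],0,v[2]]))-S).ravel()],[.5,0,.2])
print(r2.x)
X,Y,th=r2.x
Rw=R.from_euler('z',th);a=np.radians(10)
Rp=Rw*R.from_euler('y',-a)   # panel frame
O=np.array([X,Y,0])
pz=lambda x:.0785+np.tan(a)*x
# dial axis on panel from top view: scale-plate centre at panel +~1mm
n=Rp.apply([0,0,1])
p0=O+Rw.apply([0,.085,pz(0)])
for nm,q in(('top',ct((214.5,319.5))),('side',cs((200,168)))):
    d=onplane(nm,q,p0+.001*n,n);print(nm,'dial centre local',Rp.inv().apply(d-p0).round(4),d.round(4))
for nm,ti,ou in(('top',ct((249,243)),ct((259,207))),('side',cs((262,168)),cs((291,171)))):
    for q in(ti,ou):
        m=onplane(nm,q,p0+.006*n,n);print(nm,'marker',Rp.inv().apply(m-p0).round(4))
q=onplane('top',ct((171,375)),p0+.01*n,n);print('pointer',Rp.inv().apply(q-p0).round(4))
E
```

```text
[0.5963 0.0626 0.1017] 0.0007
[ 0.6857 -0.2432  0.1035] 0.0021
[ 0.5083 -0.2991  0.0556] 0.0028
[0.4181 0.0096 0.0676] 0.0004
[ 0.55241267 -0.1171413   0.00267176  0.28789456] [-0.2 -0.2 -0.5 -1.   0.4 -0.3  0.1  0.8  0.7  0.6  0.7  1.2 -1.3 -2.
 -0.7  0.8]
[ 0.55266932 -0.11670298  0.28795204]
top dial centre local [-0.0004 -0.0001  0.001 ] [ 0.528  -0.0355  0.0794]
side dial centre local [0.002  0.0023 0.001 ] [ 0.5296 -0.0325  0.0798]
top marker [ 0.0348 -0.0285  0.006 ]
top marker [ 0.0521 -0.0389  0.006 ]
side marker [ 0.0373 -0.0231  0.006 ]
side marker [ 0.0529 -0.0353  0.006 ]
pointer [-0.0221  0.0312  0.01  ]
```

```bash
cat >> h.py <<'E'
X,Y,TH=.55267,-.11670,.28795
Rw=R.from_euler('z',TH);A10=np.radians(10);Rp=Rw*R.from_euler('y',-A10);O=np.array([X,Y,0]);N=Rp.apply([0,0,1])
P0=O+Rw.apply([0,.085,.0785])      # dial axis on the panel
G0=O+Rw.apply([0,-.085,.0785])     # panel point at guard line
ct=lambda P:(np.array(P)+.5)/5-.5+[275,175]
cs=lambda P:(np.array(P)+.5)/4.5-.5+[215,195]
def loc(p,o):return Rp.inv().apply(p-o)
E
python3 - <<'E'
from h import *
for nm,t,s in(('bl',(459,158),(345,255)),('br',(570,129),(388,325)),('fr',(617,297),(250,393)),('fl',(497,331),(213,318))):
    p,g=tri(ct(t),cs(s));print(nm,loc(p,G0).round(4),round(g,4))
for nm,h,t in(('left',.165,(271.5,278)),('right',.165,(453,219.5)),('tall',.215,(255.5,196.5))):
    p=onplane('top',t,np.array([0,0,h]),np.array([0,0,1.]));print(nm,p.round(3), Rw.inv().apply(p-O).round(3))
for nm,h,s in(('left',.165,(216.5,189)),('right',.165,(291,317)),('tall',.215,(279,160))):
    print(nm,onplane('side',s,np.array([0,0,h]),np.array([0,0,1.])).round(3))
print('dial',P0,'N',N,'grip pt +31mm',P0+.031*N)
E
```

```text
bl [0.0501 0.0306 0.053 ] 0.001
br [ 0.05   -0.0283  0.0573] 0.0001
fr [-0.0404 -0.0281  0.0589] 0.0011
fl [-0.0402  0.0345  0.0504] 0.002
left [0.418 0.083 0.165] [-0.072  0.229  0.165]
right [ 0.572 -0.368  0.165] [-0.053 -0.247  0.165]
tall [0.611 0.124 0.215] [0.124 0.214 0.215]
left [0.419 0.082 0.165]
right [ 0.571 -0.366  0.165]
tall [0.614 0.124 0.215]
dial [ 0.52853109 -0.03519961  0.0785    ] N [-0.16649875 -0.04931386  0.98480775] grip pt +31mm [ 0.52336962 -0.03672834  0.10902904]
```

Emit:
drive_tool --pt "10 10 -20 0" --pt "30 33 -40 0" --pt "55 60 -60 0" --pt "80 87 -75 0" --pt "105 114 -75 0" --pt "130 141 -75 0" --pt "152 165 -75 0" --pt "170 185 -75 0" --hand 0.45

```text
time: 0.77
position: [0.3097, 0.414, 0.3022]
tool_rot: [-3.105, 0.478, 0.0]
wrist_force: [-0.2, 0.0, -0.0]
width: 0.0385
finger_force: 0.0
```

Emit:
drive_tool --pt "20 22 0 0" --pt "42 46 0 0" --pt "64 70 0 0" --pt "86 94 0 0" --pt "108 118 0 0" --pt "130 142 0 0" --pt "152 165 0 0" --pt "170 185 0 0"

```text
time: 1.43
position: [0.4161, 0.187, 0.3022]
tool_rot: [3.105, -0.477, -0.0]
wrist_force: [1.4, -0.2, 0.2]
width: 0.0383
finger_force: 0.0
```

Emit:
drive_tool --pt "20 22 0 0.04" --pt "42 46 0 0.1" --pt "64 70 0 0.16" --pt "90 96 0 0.22" --pt "116 124 0 0.28" --pt "142 152 0 0.34" --pt "162 174 0 0.37" --pt "170 182 0 0.37"

```text
time: 2.1
position: [0.5241, -0.0388, 0.3015]
tool_rot: [2.961, -1.046, -0.002]
wrist_force: [-0.1, 0.9, -0.4]
width: 0.0386
finger_force: 0.0
```

```bash
cat >> h.py <<'E'
def st():
    from rig import ctrl
    s=ctrl.sense();M=R.from_rotvec(s['tool_rot']).as_matrix();yaw=np.arctan2(M[1,0],M[0,0])
    print('t',s['time'],'pos',np.round(s['position'],4),'yaw',round(yaw,3),'zdir',M[:,2].round(3),'F',np.round(s['wrist_force'],1),'M',np.round(s['moment'],2),'w',round(s['width'],4),'ff',np.round(s['finger_force'],1),'j',np.round(s['joints'],2))
    return s,M,yaw
def go(p,M,pos):return (M.T@(np.array(p)-pos)*1000).round(1)
E
python3 - <<'E'
from h import *
s,M,y=st()
print(go([.5235,-.0365,.16],M,s['position']),'turn',y+.672)
E
```

```text
t 2.1 pos [ 0.5241 -0.0388  0.3015] yaw -0.679 zdir [-0.001 -0.001 -1.   ] F [-0.1  0.9 -0.4] M [ 0.08 -0.02  0.08] w 0.0386 ff 0.0 j [ 0.3   0.07 -0.19  0.   -1.31  0.59]
[ -1.8  -1.7 141.5] turn -0.007253919277484422
```

Emit:
drive_tool --pt "-1 -1 25 0" --pt "-2 -2 60 0" --pt "-2 -2 95 0" --pt "-2 -2 130 0" --pt "-2 -2 155 0" --pt "-2 -2 172 0" --pt "-2 -2 183 0" --pt "-2 -2 189 0"

```text
time: 2.77
position: [0.5218, -0.0329, 0.1112]
tool_rot: [2.963, -1.039, -0.004]
wrist_force: [-0.3, -0.0, -0.4]
width: 0.0387
finger_force: 0.0
```

Emit:
drive_tool --pt "0 0 0 0" --pt "0 0 0 0" --pt "0 0 0 0" --pt "0 0 0 0" --hand 0.22

```text
time: 3.1
position: [0.5237, -0.0327, 0.1142]
tool_rot: [-2.964, 1.039, -0.002]
wrist_force: [0.5, 0.6, -0.2]
width: 0.0188
finger_force: 0.0
```

```bash
python3 - <<'E'
from h import *
s,M,y=st()
print(go([.5235,-.0365,.112],M,s['position']))
from rig import ctrl;import cv2
a=ctrl.get_image('side')[195:295,215:335];cv2.imwrite('pics/s2.png',cv2.resize(a,None,fx=6,fy=6,interpolation=cv2.INTER_CUBIC))
E
```

```text
t 3.1 pos [ 0.5237 -0.0327  0.1142] yaw -0.675 zdir [ 0.002  0.    -1.   ] F [ 0.5  0.6 -0.2] M [ 0.02  0.03 -0.01] w 0.0188 ff 0.0 j [ 0.31  0.22 -0.47  0.   -0.88  0.58]
[2.2 3.1 2.2]
```

View pics/s2.png

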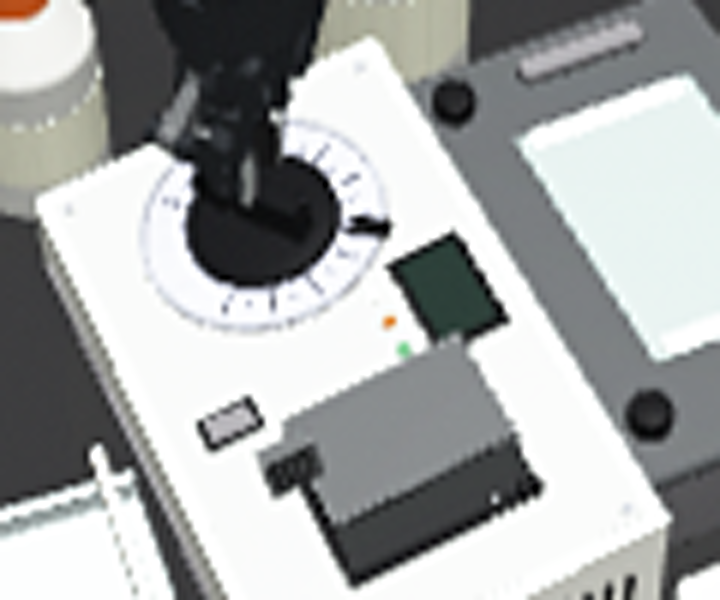

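Emit:
drive_tool --pt "2 3 2 0" --pt "2 3 2 0.1" --pt "2 3 2 0.22" --pt "2 3 2 0.34" --pt "2 3 2 0.46" --pt "2 3 2 0.58" --pt "2 3 2 0.7" --pt "2 3 2 0.8"

```text
time: 3.82
position: [0.5242, -0.0358, 0.1118]
tool_rot: [-2.317, 2.117, -0.002]
wrist_force: [3.2, 3.6, -0.9]
width: 0.0185
finger_force: 1.7
```

Emit:
drive_tool --pt "0 0 0 0.12" --pt "0 0 0 0.24" --pt "0 0 0 0.36" --pt "0 0 0 0.48" --pt "0 0 0 0.6" --pt "0 0 0 0.72" --pt "0 0 0 0.84" --pt "0 0 0 0.9"

```text
time: 4.48
position: [0.5243, -0.0363, 0.1123]
tool_rot: [-1.165, 2.914, -0.001]
wrist_force: [1.4, 1.9, 2.8]
width: 0.0189
finger_force: 1.4
```

Emit:
drive_tool --pt "0 0 0 0.12" --pt "0 0 0 0.24" --pt "0 0 0 0.36" --pt "0 0 0 0.48" --pt "0 0 0 0.6" --pt "0 0 0 0.72" --pt "0 0 0 0.8" --pt "0 0 0 0.8"

```text
time: 5.15
position: [0.523, -0.0366, 0.1125]
tool_rot: [0.06, 3.14, 0.001]
wrist_force: [-4.1, 1.4, 8.0]
width: 0.0188
finger_force: 4.7
```

```bash
python3 - <<'E'
from h import *
s,M,y=st()
print(go([.5235,-.0365,.112],M,s['position']))
E
```

```text
t 5.15 pos [ 0.523  -0.0366  0.1125] yaw 3.104 zdir [ 0.001  0.    -1.   ] F [-4.1  1.4  8. ] M [0.71 1.33 0.05] w 0.0188 ff 4.7 j [ 0.3   0.22 -0.47  0.   -0.88 -1.91]
[-0.5  0.1  0.5]
```

Emit:
drive_tool --pt "0 0 -2 0.1" --pt "0 0 -2 0.2" --pt "0 0 -2 0.3" --pt "0 0 -2 0.36" --pt "0 0 -2 0.36" --pt "0 0 -2 0.36" --pt "0 0 -2 0.3" --pt "0 0 -2 0.26"

```text
time: 5.82
position: [0.5228, -0.0366, 0.1133]
tool_rot: [0.451, 3.109, 0.0]
wrist_force: [-1.0, 0.3, 0.1]
width: 0.0189
finger_force: 0.0
```

Emit:
drive_tool --pt "0 0 0 0" --pt "0 0 -5 0" --pt "0 0 -20 0" --pt "0 0 -50 0" --pt "-30 0 -85 0" --pt "-70 0 -115 0" --pt "-110 0 -115 0" --pt "-150 0 -115 0" --hand 0.4

```text
time: 6.48
position: [0.6622, -0.0783, 0.2326]
tool_rot: [0.457, 3.102, 0.002]
wrist_force: [0.6, 1.2, -0.1]
width: 0.0341
finger_force: 0.0
```

```bash
python3 - <<'E'
from h import *
s,M,y=st()
from rig import ctrl;import cv2
t=ctrl.get_image('top');s=ctrl.get_image('side');cv2.imwrite('pics/t3.png',t);cv2.imwrite('pics/s3.png',s)
f=lambda a,w,h:cv2.resize(a,(w,h),interpolation=cv2.INTER_CUBIC)
cv2.imwrite('pics/m3.png',np.hstack([f(t[205:275,285:355],400,400)[:, :],f(s[205:255,233:283],400,400)]))
E
```

```text
t 6.4833 pos [ 0.6622 -0.0783  0.2326] yaw 2.849 zdir [ 0.007  0.    -1.   ] F [ 0.6  1.2 -0.1] M [ 0.14 -0.1   0.04] w 0.0341 ff 0.0 j [ 0.17  0.34 -0.01  0.   -1.22 -2.04]
```

View pics/m3.png

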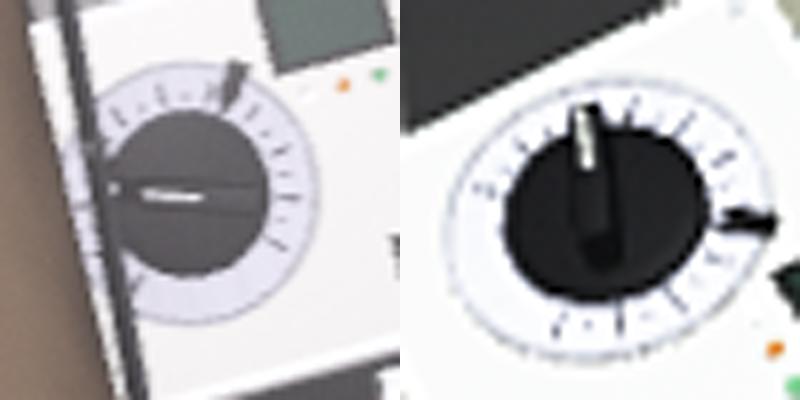

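Left half (top view): the white pointer line points image-left, line (140,195) to (205,197), rim mark (112,187), with the marker unmoved at (222,108) to (237,65). Right half (side view) agrees. The dial turned only about 53° and then slipped, so the grip was too shallow or off-centre. I check the geometry before gripping again.

```bash
python3 - <<'E'
from h import *
u=lambda P,sc,o:(np.array(P)+.5)/sc-.5+o
T=lambda P:u(P,400/70,np.array([285,205]));S=lambda P:u([P[0]-400,P[1]],8,np.array([233,205]))
for nm,q,h in(('rim t',T((112,187)),.01),('rim s',S((578,107)),.01)):
    m=loc(onplane('top' if nm[-1]=='t' else 'side',q,P0+h*N,N),P0);print(nm,m.round(4),np.degrees(np.arctan2(m[1],m[0])))
for nm,cam,a,b in(('line t','top',T((140,195)),T((205,197))),('line s','side',S((581,110)),S((588,168)))):
    A,B=[loc(onplane(cam,q,P0+.037*N,N),P0) for q in(a,b)];print(nm,A.round(4),B.round(4),np.degrees(np.arctan2(*(A-B)[1::-1])))
for nm,cam,a,b in(('mark t','top',T((223,108)),T((237,65))),('mark s','side',S((722,218)),S((773,223)))):
    A,B=[loc(onplane(cam,q,P0+.007*N,N),P0) for q in(a,b)];print(nm,A.round(4),B.round(4),np.degrees(np.arctan2(*A[1::-1])),np.degrees(np.arctan2(*B[1::-1])))
# where were tips / TCP in s2 crop
q=proj('side',[[.5234,-.0329,.112],[.5234,-.0329,.095],P0+.037*N,P0+.010*N]);print(((q-[215,195]+.5)*6-.5).round())
print('grip pt 26mm',P0+.026*N)
E
```

```text
rim t [0.0129 0.0344 0.01  ] 69.54257600583043
rim s [0.0104 0.0494 0.01  ] 78.07877015187024
line t [0.0077 0.025  0.037 ] [-0.0011 -0.0035  0.037 ] 72.89722599788264
line s [0.0084 0.0276 0.037 ] [0.0002 0.0024 0.037 ] 72.11294171137811
mark t [ 0.0346 -0.0262  0.007 ] [ 0.0524 -0.0379  0.007 ] -37.050980220323794 -35.87300575413775
mark s [ 0.0374 -0.0233  0.007 ] [ 0.0528 -0.0353  0.007 ] -31.945369299849148 -33.76218231999791
[[252. 187.]
 [253. 208.]
 [250. 190.]
 [261. 219.]]
grip pt 26mm [ 0.52420212 -0.03648178  0.104105  ]
```

Emit:
drive_tool --pt "25 0 0 -0.1" --pt "55 0 0 -0.22" --pt "85 0 0 -0.34" --pt "110 0 0 -0.46" --pt "130 0 0 -0.58" --pt "145 0 0 -0.7" --pt "149 0 0 -0.82" --pt "149 0 0 -0.92"

```text
time: 7.25
position: [0.5155, -0.0345, 0.2289]
tool_rot: [-0.978, 2.984, 0.0]
wrist_force: [-0.6, 0.4, -0.2]
width: 0.0342
finger_force: 0.0
```

Emit:
drive_tool --pt "0 0 0 -0.12" --pt "0 0 10 -0.24" --pt "0 0 25 -0.36" --pt "0 0 40 -0.48" --pt "0 0 50 -0.6" --pt "0 0 58 -0.72" --pt "0 0 60 -0.84" --pt "0 0 60 -0.926"

```text
time: 7.92
position: [0.5161, -0.0349, 0.1674]
tool_rot: [2.207, -2.234, -0.001]
wrist_force: [-0.1, -0.5, 0.8]
width: 0.0342
finger_force: 0.0
```

```bash
python3 - <<'E'
from h import *
s,M,y=st()
print(go([.524,-.0365,.107],M,s['position']),y+1.588)
E
```

```text
t 7.9167 pos [ 0.5161 -0.0349  0.1674] yaw -1.583 zdir [-0.002 -0.    -1.   ] F [-0.1 -0.5  0.8] M [-0.03  0.01  0.07] w 0.0342 ff 0.0 j [ 0.31  0.15 -0.42 -0.   -1.01 -0.32]
[ 1.5 -8.  60.4] 0.005079695184625699
```

Emit:
drive_tool --pt "1.5 -8 10 0" --pt "1.5 -8 25 0" --pt "1.5 -8 40 0" --pt "1.5 -8 52 0" --pt "1.5 -8 58 0" --pt "1.5 -8 60 0" --pt "1.5 -8 60 0" --pt "1.5 -8 60 0"

```text
time: 8.58
position: [0.5253, -0.0364, 0.1085]
tool_rot: [-2.2, 2.242, -0.001]
wrist_force: [0.4, 0.4, 1.0]
width: 0.0341
finger_force: 0.0
```

Emit:
drive_tool --pt "0 0 0 0" --pt "0 0 0 0" --pt "0 0 0 0" --pt "0 0 0 0" --pt "0 0 0 0" --pt "0 0 0 0" --hand 0.14

```text
time: 9.08
position: [0.5234, -0.0364, 0.1087]
tool_rot: [2.2, -2.241, -0.002]
wrist_force: [-6.0, 2.1, 6.8]
width: 0.0124
finger_force: 25.0
```

```bash
python3 - <<'E'
from h import *
s,M,y=st()
print(go([.524,-.0365,.107],M,s['position']),y+1.588)
from rig import ctrl;import cv2
a=ctrl.get_image('side')[185:270,215:315];cv2.imwrite('pics/s4.png',cv2.resize(a,None,fx=6,fy=6,interpolation=cv2.INTER_CUBIC))
E
```

```text
t 9.0833 pos [ 0.5234 -0.0364  0.1087] yaw -1.589 zdir [-0.002  0.    -1.   ] F [-6.   2.1  6.8] M [ 0.86  2.74 -0.01] w 0.0124 ff 25.0 j [ 0.3   0.23 -0.47 -0.   -0.87 -0.32]
[ 0.1 -0.6  1.7] -0.001316096604997874
```

View pics/s4.png

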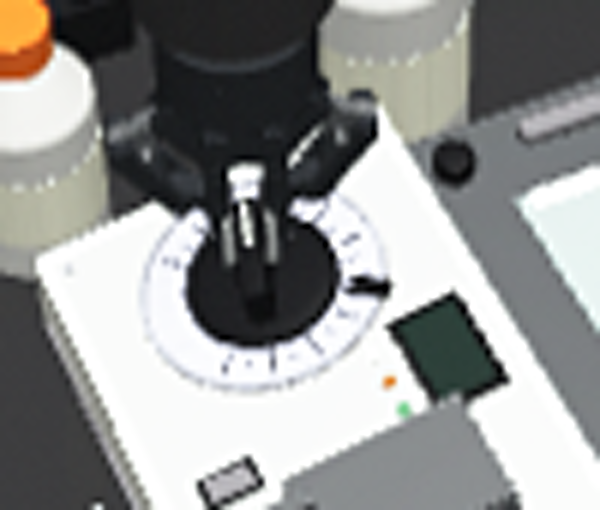

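The pads straddle the grip at about (230,235) and (268,235), so the dial is firmly held.

Emit:
drive_tool --pt "0 0 0 0.1" --pt "0 0 0 0.2" --pt "0 0 0 0.3" --pt "0 0 0 0.4" --pt "0 0 0 0.5" --pt "0 0 0 0.6" --pt "0 0 0 0.7" --pt "0 0 0 0.8"

```text
time: 9.8
position: [0.5224, -0.0363, 0.1087]
tool_rot: [1.146, -2.922, -0.003]
wrist_force: [-11.9, 4.7, 12.5]
width: 0.0126
finger_force: 26.1
```

Emit:
drive_tool --pt "0 0 0 0.1" --pt "0 0 0 0.2" --pt "0 0 0 0.3" --pt "0 0 0 0.4" --pt "0 0 0 0.5" --pt "0 0 0 0.6" --pt "0 0 0 0.7" --pt "0 0 0 0.8"

```text
time: 10.47
position: [0.5222, -0.0352, 0.1082]
tool_rot: [-0.083, -3.137, -0.003]
wrist_force: [-12.1, 11.4, 9.5]
width: 0.0126
finger_force: 29.5
```

Emit:
drive_tool --pt "0 0 0 0.1" --pt "0 0 0 0.2" --pt "0 0 0 0.29" --pt "0 0 0 0.29" --pt "0 0 0 0.29"

```text
time: 10.88
position: [0.5226, -0.035, 0.1082]
tool_rot: [-0.529, -3.093, -0.003]
wrist_force: [-11.3, 11.1, 7.1]
width: 0.0124
finger_force: 29.8
```

```bash
python3 - <<'E'
from h import *
s,M,y=st()
from rig import ctrl;import cv2
cv2.imwrite('pics/s5.png',ctrl.get_image('side'))
E
```

```text
t 10.8833 pos [ 0.5226 -0.035   0.1082] yaw 2.803 zdir [-0.003  0.002 -1.   ] F [-11.3  11.1   7.1] M [ 4.29  3.85 -0.06] w 0.0124 ff 29.8 j [ 0.31  0.23 -0.47 -0.   -0.87 -2.21]
```

Emit:
drive_tool --pt "0 0 0 0" --pt "0 0 0 0" --pt "0 0 0 0" --pt "0 0 -10 0" --pt "0 0 -40 0" --pt "0 0 -75 0" --pt "0 -10 -105 0" --pt "-6 -30 -120 0" --hand 0.4

```text
time: 11.6
position: [0.5222, -0.0661, 0.2332]
tool_rot: [0.523, 3.092, 0.002]
wrist_force: [0.4, 0.2, 0.1]
width: 0.0343
finger_force: 0.0
```

Emit:
drive_tool --pt "-6 -15 0 -0.1" --pt "-14 -38 0 -0.2" --pt "-24 -65 0 -0.3" --pt "-34 -90 0 -0.4" --pt "-44 -115 0 -0.5" --pt "-52 -130 0 -0.58" --pt "-55 -135 0 -0.63" --pt "-55 -135 0 -0.63"

```text
time: 12.27
position: [0.5278, -0.214, 0.2285]
tool_rot: [-0.458, 3.108, -0.001]
wrist_force: [0.4, 0.0, 0.5]
width: 0.0345
finger_force: 0.0
```

```bash
python3 - <<'E'
from h import *
s,M,y=st()
from rig import ctrl;import cv2
t=ctrl.get_image('top');s=ctrl.get_image('side');cv2.imwrite('pics/t6.png',t);cv2.imwrite('pics/s6.png',s)
f=lambda a,w,h:cv2.resize(a,(w,h),interpolation=cv2.INTER_CUBIC)
cv2.imwrite('pics/m6.png',np.hstack([f(t[205:275,285:355],400,400)[:, :],f(s[205:255,233:283],400,400)]))
tab=G0+Rp.apply([.048-.095,.0005,.076]);print('tab',tab)
E
```

```text
t 12.2667 pos [ 0.5278 -0.214   0.2285] yaw -2.849 zdir [ 0. -0. -1.] F [0.4 0.  0.5] M [ 0.02 -0.01 -0.03] w 0.0345 ff 0.0 j [-0.04  0.19 -0.22  0.   -1.16 -1.24]
tab [ 0.51963273 -0.21461345  0.14518392]
```

View pics/m6.png

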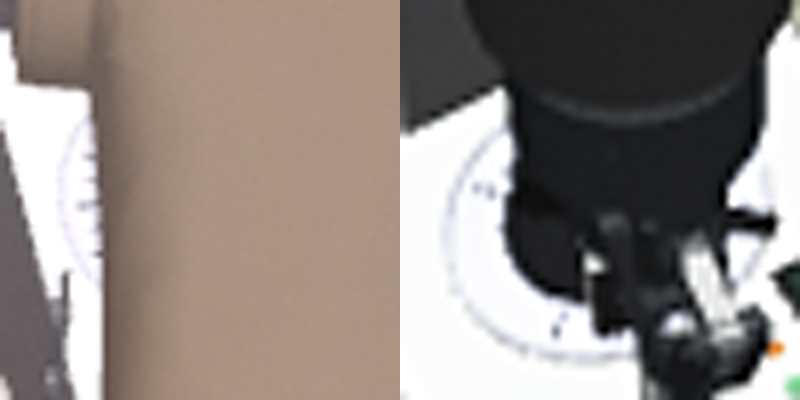

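The arm hides the dial in both views, so I move aside to the earlier clear pose and look again.

Emit:
drive_tool --pt "-15 10 -10 0" --pt "-40 22 -15 0" --pt "-70 38 -15 0" --pt "-100 54 -15 0" --pt "-130 70 -15 0" --pt "-155 83 -15 0" --pt "-166 90 -15 0" --pt "-166 90 -15 0"

```text
time: 13.03
position: [0.6621, -0.0751, 0.2424]
tool_rot: [0.461, -3.107, -0.0]
wrist_force: [-0.7, 0.3, -0.5]
width: 0.0343
finger_force: 0.0
```

```bash
python3 - <<'E'
from h import *
s,M,y=st()
from rig import ctrl;import cv2
t=ctrl.get_image('top');s=ctrl.get_image('side');cv2.imwrite('pics/t7.png',t);cv2.imwrite('pics/s7.png',s)
f=lambda a,w,h:cv2.resize(a,(w,h),interpolation=cv2.INTER_CUBIC)
cv2.imwrite('pics/m7.png',np.hstack([f(t[205:275,285:355],400,400)[:, :],f(s[205:255,233:283],400,400)]))
E
```

```text
t 13.0333 pos [ 0.6621 -0.0751  0.2424] yaw -2.847 zdir [-0.001  0.    -1.   ] F [-0.7  0.3 -0.5] M [-0.05  0.08  0.03] w 0.0343 ff 0.0 j [ 0.18  0.34  0.01 -0.   -1.25 -1.46]
```

View pics/m7.png

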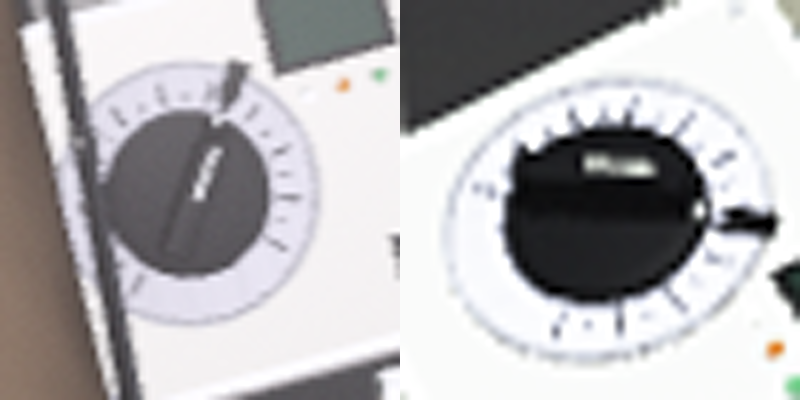

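```bash
python3 - <<'E'
from h import *
import cv2
K=dict(top=(400/70,np.array([285,205]),0),side=(8.,np.array([233,205]),400))
def L(cam,P,h):
    sc,o,x0=K[cam];return loc(onplane(cam,(np.array([P[0]-x0,P[1]])+.5)/sc-.5+o,P0+h*N,N),P0)
an=lambda v:round(float(np.degrees(np.arctan2(v[1],v[0]))),1)
for cam,rim,line,mk in(('top',(218,122),((196,199),(215,150)),((225,104),(237,67))),('side',(700,210),((590,163),(652,167)),((730,218),(770,223)))):
    # plate centre from its outer rim ellipse: measured as bias of local frame
    r=L(cam,rim,.008);a,b=[L(cam,q,.037) for q in line];m,n=[L(cam,q,.008) for q in mk]
    print(cam,'rim',r.round(4),an(r),'line',a.round(4),b.round(4),an(b-a),'mk',m.round(4),an(m),n.round(4),an(n),'mk dir',an(n-m))
# plate centre by fitting ellipse to lilac plate pixels in top view
t=cv2.imread('pics/t7.png').astype(int);s=cv2.imread('pics/s7.png').astype(int)
for cam,im in(('top',t),('side',s)):
    m=((im[...,0]-im[...,2]>10)&(im[...,0]>120)).astype(np.uint8)
    sc,o,_=K[cam];w=np.zeros_like(m);w[o[1]:o[1]+int(400/sc),o[0]+(18 if cam=='top' else 0):o[0]+int(400/sc)]=1;m&=w
    c=max(cv2.findContours(m,0,1)[0],key=cv2.contourArea);h=cv2.convexHull(c)
    pts=np.array([loc(onplane(cam,q,P0+.002*N,N),P0)[:2] for q in h[:,0].astype(float)])
    f=least_squares(lambda v:np.hypot(*(pts-v[:2]).T)-.0635,[0,0],loss='soft_l1',f_scale=.001);print(cam,len(pts),'centre',f.x.round(4),f.cost)
E
```

```text
top rim [ 0.029 -0.022  0.008] -37.2 line [-0.0009  0.0007  0.037 ] [ 0.0184 -0.0137  0.037 ] -36.7 mk [ 0.0363 -0.0274  0.008 ] -37.1 [ 0.0516 -0.0375  0.008 ] -36.1 mk dir -33.4
side rim [ 0.0316 -0.0164  0.008 ] -27.4 line [0.0018 0.0041 0.037 ] [ 0.0209 -0.0098  0.037 ] -35.9 mk [ 0.0398 -0.0256  0.008 ] -32.7 [ 0.0518 -0.0354  0.008 ] -34.4 mk dir -39.6
top 1 centre [ 0.0096 -0.0059] 7.247757949357946e-18
side 9 centre [0.022  0.0141] 7.027610695331651e-05
```

The pointer now lines up with the marker to within about 1° (rim mark (218,122) against marker (223,108) to (237,65)). Next is the guard tab.

Emit:
drive_tool --pt "20 -12 0 0" --pt "45 -26 0 0" --pt "75 -41 0 0" --pt "105 -56 0 0" --pt "135 -71 0 0" --pt "160 -85 0 0" --pt "177 -93 0 0" --pt "177 -93 10 0"

```text
time: 13.8
position: [0.516, -0.2209, 0.2358]
tool_rot: [-0.453, 3.105, -0.002]
wrist_force: [0.9, 1.1, 1.2]
width: 0.0341
finger_force: 0.0
```

Emit:
drive_tool --pt "0 0 20 0" --pt "0 0 40 0" --pt "0 0 50 0" --pt "0 0 50 0" --pt "0 0 50 0" --pt "0 0 50 0"

```text
time: 14.3
position: [0.5189, -0.2184, 0.184]
tool_rot: [-0.459, 3.107, -0.001]
wrist_force: [-0.2, 0.4, 0.0]
width: 0.0343
finger_force: 0.0
```

```bash
python3 - <<'E'
from h import *
s,M,y=st()
print(go([.5196,-.2146,.150],M,s['position']),y+2.854)
E
```

```text
t 14.3 pos [ 0.5189 -0.2184  0.184 ] yaw -2.848 zdir [ 0.001 -0.001 -1.   ] F [-0.2  0.4  0. ] M [ 0.01 -0.05  0.03] w 0.0343 ff 0.0 j [-0.05  0.21 -0.3   0.   -1.06 -1.23]
[-1.8  3.5 34. ] 0.005566526185866394
```

Emit:
drive_tool --pt "-1 3.5 12 0" --pt "-1 3.5 24 0" --pt "-1 3.5 31 0" --pt "-1 3.5 34 0" --pt "-1 3.5 34 0"

```text
time: 14.72
position: [0.5182, -0.2147, 0.149]
tool_rot: [0.459, -3.108, 0.0]
wrist_force: [-0.7, -1.3, 0.2]
width: 0.0338
finger_force: 0.0
```

Emit:
drive_tool --pt "0 0 0 0" --pt "0 0 0 0" --pt "0 0 0 0" --pt "0 0 0 0" --pt "0 0 0 0" --hand 0.08

```text
time: 15.13
position: [0.5184, -0.2143, 0.1498]
tool_rot: [-0.458, 3.107, 0.0]
wrist_force: [-1.5, 5.3, 5.0]
width: 0.0078
finger_force: 34.2
```

```bash
python3 - <<'E'
from h import *
s,M,y=st()
p=np.array(s['position']);H=G0+Rp.apply([.048,.0005,.006])
# tab-arc: TCP rotates about hinge axis with fixed offset; steps in tool axes
v=Rp.inv().apply(p-H);print('rel hinge',v.round(4))
tab=np.array([-.095,0,.070]);
for a in np.linspace(0,1.55,17):
    w=R.from_euler('y',a).apply(tab)-tab
    print(round(a,2),(M.T@Rp.apply(w)*1000).round(1))
E
```

```text
t 15.1333 pos [ 0.5184 -0.2143  0.1498] yaw -2.849 zdir [ 0.001  0.    -1.   ] F [-1.5  5.3  5. ] M [2.03 0.63 0.02] w 0.0078 ff 34.2 j [-0.04  0.24 -0.35 -0.   -0.98 -1.23]
rel hinge [-0.0953  0.0007  0.0747]
0.0 [0. 0. 0.]
0.1 [ -5.6  -0.  -10. ]
0.19 [-12.1  -0.1 -19.4]
0.29 [-19.5  -0.1 -28.1]
0.39 [-27.7  -0.1 -36. ]
0.48 [-36.6  -0.2 -43.2]
0.58 [-46.2  -0.2 -49.4]
0.68 [-56.3  -0.3 -54.7]
0.78 [-66.9  -0.3 -58.9]
0.87 [-77.9  -0.4 -62.1]
0.97 [-89.1  -0.4 -64.3]
1.07 [-100.5   -0.5  -65.3]
1.16 [-111.9   -0.6  -65.3]
1.26 [-123.3   -0.6  -64.1]
1.36 [-134.5   -0.7  -61.9]
1.45 [-145.4   -0.7  -58.5]
1.55 [-156.    -0.8  -54.2]
```

Emit:
drive_tool --pt "-6 0 -10 0" --pt "-12 0 -19 0" --pt "-19 0 -28 0" --pt "-28 0 -36 0" --pt "-37 0 -43 0" --pt "-46 0 -49 0" --pt "-56 0 -55 0" --pt "-67 0 -59 0"

```text
time: 15.8
position: [0.5834, -0.1956, 0.2097]
tool_rot: [-0.458, 3.107, -0.002]
wrist_force: [0.6, 0.9, 0.2]
width: 0.0066
finger_force: 0.0
```

```bash
python3 - <<'E'
from h import *
s,M,y=st()
H=G0+Rp.apply([.048,.0005,.006]);v=Rp.inv().apply(s['position']-H);print(v.round(4),np.hypot(v[0],v[2]))
E
```

```text
t 15.8 pos [ 0.5834 -0.1956  0.2097] yaw -2.849 zdir [ 0.001 -0.001 -1.   ] F [0.6 0.9 0.2] M [-0.04 -0.02  0.05] w 0.0066 ff 0.0 j [-0.01  0.27 -0.15  0.   -1.14 -1.27]
[-1.83e-02  1.00e-04  1.22e-01] 0.12331366300232217
```

The pads slipped off the tab (finger force 0). I move back to the clear pose and compare the guard region with the earlier picture.

Emit:
drive_tool --pt "0 0 -15 0" --pt "0 0 -35 0" --pt "-15 12 -40 0" --pt "-40 32 -40 0" --pt "-70 58 -40 0" --pt "-95 80 -40 0" --pt "-110 92 -40 0" --pt "-110 92 -33 0"

```text
time: 16.47
position: [0.664, -0.0726, 0.2423]
tool_rot: [-0.463, 3.105, -0.001]
wrist_force: [-0.9, 0.0, 1.2]
width: 0.0065
finger_force: 0.0
```

```bash
python3 - <<'E'
from h import *
s,M,y=st()
from rig import ctrl;import cv2
t=ctrl.get_image('top');s=ctrl.get_image('side');cv2.imwrite('pics/t8.png',t);cv2.imwrite('pics/s8.png',s)
for n,a,b in(('top',t,cv2.imread('pics/t7.png')),('side',s,cv2.imread('pics/s7.png'))):
    d=(cv2.absdiff(a,b).max(2)>40).astype(np.uint8);k=cv2.connectedComponentsWithStats(d)[2]
    print(n,[list(map(int,r)) for r in k[1:] if r[4]>8])
f=lambda a,w,h:cv2.resize(a,(w,h),interpolation=cv2.INTER_CUBIC)
cv2.imwrite('pics/m8.png',np.hstack([f(t[160:280,330:430],400,480),f(s[220:320,235:318],398,480)]))
E
```

```text
t 16.4667 pos [ 0.664  -0.0726  0.2423] yaw -2.846 zdir [ 0.002 -0.    -1.   ] F [-0.9  0.   1.2] M [-0.04 -0.02 -0.07] w 0.0065 ff 0.0 j [ 0.18  0.34  0.01  0.   -1.25 -1.46]
top [[346, 48, 23, 23, 43], [349, 53, 18, 53, 88], [399, 55, 4, 6, 9], [390, 62, 27, 48, 93], [405, 69, 16, 41, 108], [277, 78, 14, 71, 221], [343, 78, 15, 40, 91], [271, 81, 13, 66, 130], [185, 97, 2, 9, 12], [185, 107, 5, 25, 36], [365, 125, 35, 24, 146], [323, 141, 9, 23, 55], [280, 152, 3, 27, 50], [348, 159, 28, 17, 63], [326, 163, 5, 5, 9], [337, 173, 10, 5, 31], [287, 174, 6, 12, 26], [319, 175, 17, 6, 47], [287, 181, 24, 99, 549], [364, 194, 26, 13, 144], [370, 207, 30, 39, 329], [215, 225, 1, 9, 9], [209, 279, 3, 6, 16], [330, 407, 5, 7, 16]]
side [[25, 0, 3, 25, 30], [108, 0, 3, 18, 24], [116, 0, 1, 12, 12], [32, 2, 3, 43, 57], [25, 27, 1, 14, 14], [34, 27, 1, 17, 17], [278, 29, 31, 15, 88], [94, 42, 7, 38, 42], [198, 54, 12, 1, 12], [220, 55, 11, 2, 13], [26, 60, 1, 17, 17], [33, 63, 2, 25, 28], [288, 99, 4, 9, 13], [33, 102, 2, 16, 19], [314, 182, 8, 13, 42], [302, 190, 3, 8, 11], [305, 194, 19, 13, 91], [258, 248, 50, 35, 610]]
```

The guard region changed: top (364,194) to (400,246), side (258,248) to (308,283). So it opened part of the way, and I use the last view to see how far.

View pics/m8.png

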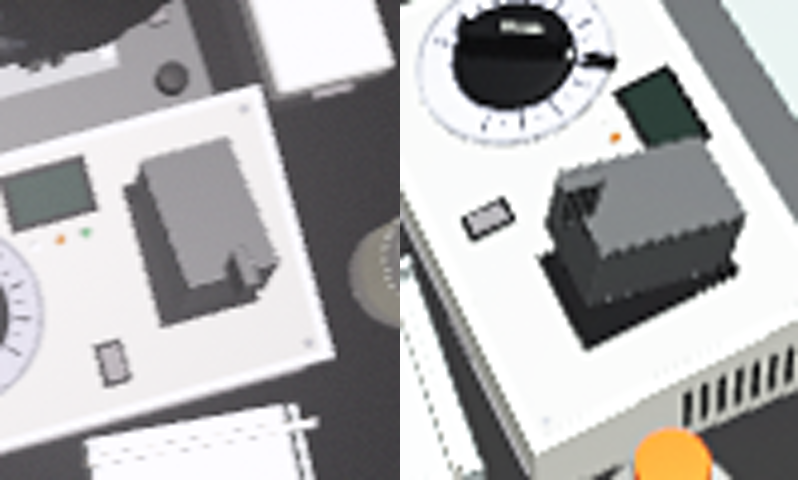

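The guard stands partly open: hood front edge at (190,290) to (275,262) in the left half, and (555,172) to (603,255) in the right half. I work out its angle, then a path that pushes the fin from the front with closed fingers.

```bash
cat >> h.py <<'E'
H=G0+Rp.apply([.048,.0005,.006])
def C(a,c=(-.108,0,.05)):return H+Rp.apply(R.from_euler('y',a).apply(c))
def tcp(a,over,dn=.008):return C(a)+Rw.apply([-.011+over,0,-dn+.017])
E
python3 - <<'E'
from h import *
T=lambda P:(np.array(P)+.5)/4-.5+[330,160];S=lambda P:(np.array([P[0]-400,P[1]])+.5)/4.8-.5+[235,220]
for t,s_ in(((190,290),(555,172)),((277,262),(603,255))):
    p,g=tri(T(t),S(s_));v=Rp.inv().apply(p-H);print(v.round(4),round(g,4),'angle',np.arctan2(v[2],-v[0])-np.arctan2(.05,.09))
s,M,y=st();p=s['position']
print('approach',tcp(.3,-.03).round(4),go(tcp(.3,-.03),M,p))
b=tcp(.3,-.03)
for a in np.r_[.3,np.arange(.4,1.5,.1),1.5,1.55]:print(round(a,2),go(tcp(a,.003),M,b))
E
```

```text
[-0.0656  0.0303  0.084 ] 0.0002 angle 0.4007566969482129
[-0.0637 -0.0285  0.0804] 0.0001 angle 0.39339955166230767
t 16.5667 pos [ 0.661  -0.0748  0.24  ] yaw -2.848 zdir [-0.002 -0.    -1.   ] F [-0.2  0.3 -0.4] M [-0.04  0.01  0.05] w 0.007 ff 0.0 j [ 0.18  0.34  0.01 -0.   -1.25 -1.46]
approach [ 0.4849 -0.2249  0.1649] [211.8 -92.6  75.5]
0.3 [-33.   -0.2  -0.1]
0.4 [-39.8  -0.2  -9.8]
0.5 [-47.5  -0.3 -18.9]
0.6 [-56.1  -0.3 -27.1]
0.7 [-65.5  -0.4 -34.4]
0.8 [-75.5  -0.5 -40.8]
0.9 [-86.2  -0.5 -46.1]
1.0 [-97.3  -0.6 -50.4]
1.1 [-108.8   -0.7  -53.5]
1.2 [-120.5   -0.7  -55.4]
1.3 [-132.4   -0.8  -56.2]
1.4 [-144.3   -0.9  -55.7]
1.5 [-156.1   -0.9  -54.1]
1.55 [-161.9   -1.   -52.9]
```

Emit:
drive_tool --pt "0 0 -30 0" --pt "25 -10 -40 0" --pt "60 -25 -40 0" --pt "97 -42 -40 0" --pt "134 -59 -40 0" --pt "170 -75 -40 0" --pt "200 -88 -40 0" --pt "212 -93 -40 0" --hand 0.0

```text
time: 17.23
position: [0.4811, -0.2286, 0.2823]
tool_rot: [-0.454, 3.108, -0.001]
wrist_force: [1.2, -0.4, -0.6]
width: 0.0003
finger_force: 0.0
```

Emit:
drive_tool --pt "0 0 20 0" --pt "0 0 45 0" --pt "0 0 70 0" --pt "0 0 90 0" --pt "0 0 103 0" --pt "0 0 105 0" --pt "0 0 105 0"

```text
time: 17.82
position: [0.4842, -0.2264, 0.1759]
tool_rot: [0.457, -3.107, 0.0]
wrist_force: [-0.1, 0.9, 0.3]
width: -0.0002
finger_force: 0.0
```

```bash
python3 - <<'E'
from h import *
s,M,y=st();p=s['position']
for a in np.r_[.4,.5:1.55:.1,1.55]:print(round(a,2),go(tcp(a,.003),M,p))
E
```

```text
t 17.8167 pos [ 0.4842 -0.2264  0.1759] yaw -2.85 zdir [-0.001 -0.    -1.   ] F [-0.1  0.9  0.3] M [-0.   -0.06  0.01] w -0.0002 ff 0.0 j [-0.07  0.17 -0.37  0.   -1.03 -1.21]
0.4 [-40.9   1.1   1.2]
0.5 [-48.6   1.   -7.8]
0.6 [-57.2   1.  -16.1]
0.7 [-66.6   1.  -23.4]
0.8 [-76.7   0.9 -29.7]
0.9 [-87.3   0.9 -35.1]
1.0 [-98.4   0.8 -39.3]
1.1 [-109.9    0.8  -42.4]
1.2 [-121.6    0.7  -44.3]
1.3 [-133.5    0.7  -45.1]
1.4 [-145.4    0.6  -44.6]
1.5 [-157.2    0.6  -43. ]
1.55 [-163.     0.6  -41.7]
```

Emit:
drive_tool --pt "-25 1 1 0" --pt "-41 1 1 0" --pt "-49 1 -8 0" --pt "-57 1 -16 0" --pt "-67 1 -23 0" --pt "-77 1 -30 0" --pt "-87 1 -35 0" --pt "-98 1 -39 0"

```text
time: 18.48
position: [0.5794, -0.1966, 0.217]
tool_rot: [-0.458, 3.106, -0.001]
wrist_force: [-0.7, -0.6, -0.3]
width: 0.0001
finger_force: 0.3
```

Emit:
drive_tool --pt "-11 0 -3 0" --pt "-23 0 -5 0" --pt "-35 0 -6 0" --pt "-47 0 -5 0" --pt "-58 0 -3 0" --pt "-64 0 -2 0" --pt "-66 0 -2 0" --pt "-66 0 -2 0"

```text
time: 19.15
position: [0.6441, -0.1771, 0.218]
tool_rot: [-0.459, 3.105, -0.002]
wrist_force: [0.6, 0.7, 2.4]
width: 0.0003
finger_force: 1.3
```

```bash
python3 - <<'E'
from h import *
s,M,y=st();p=s['position']
print(go(tcp(1.55,.003),M,p))
E
```

```text
t 19.15 pos [ 0.6441 -0.1771  0.218 ] yaw -2.848 zdir [ 0.003 -0.001 -1.   ] F [0.6 0.7 2.4] M [ 0.09 -0.42  0.04] w 0.0003 ff 1.3 j [ 0.02  0.35 -0.02  0.   -1.2  -1.3 ]
[ 4.2 -0.6  0.5]
```

Emit:
drive_tool --pt "-2 0 0 0" --pt "-4 0 0 0" --pt "-6 0 0 0" --pt "-6 0 0 0"

```text
time: 19.48
position: [0.6478, -0.1758, 0.2168]
tool_rot: [0.458, -3.108, 0.0]
wrist_force: [1.5, -0.6, 2.5]
width: -0.0003
finger_force: 1.1
```

Emit:
drive_tool --pt "3 0 -10 0" --pt "3 0 -30 0" --pt "3 0 -55 0" --pt "3 25 -60 0" --pt "3 55 -60 0" --pt "0 85 -60 0" --pt "0 100 -60 0" --pt "0 100 -60 0"

```text
time: 20.15
position: [0.6174, -0.0775, 0.2777]
tool_rot: [-0.462, 3.107, 0.001]
wrist_force: [0.3, -0.3, 0.5]
width: -0.0001
finger_force: 0.0
```

```bash
python3 - <<'E'
from h import *
import cv2
from rig import ctrl
st()
I={n:ctrl.get_image(n) for n in('top','side')}
for n in I:cv2.imwrite(f'pics/{n}9.png',I[n])
cor=dict(frt=(-.09,-.03,.05),flt=(-.09,.03,.05),frb=(-.09,-.03,-.004),flb=(-.09,.03,-.004),brt=(.002,-.03,.05),brb=(.002,-.03,-.004),blb=(.002,.03,-.004),fin=(-.108,0,.08))
for a in(1.2,1.4,1.55):
    for n in I:print(a,n,{k:[int(x) for x in proj(n,C(a,c))[0]] for k,c in cor.items()})
for n,(x0,y0,x1,y1) in dict(top=(345,165,415,260),side=(235,225,330,310)).items():
    g=cv2.cvtColor(I[n],cv2.COLOR_BGR2GRAY)
    m=np.zeros_like(g);m[y0:y1,x0:x1]=(g[y0:y1,x0:x1]<150)
    k,lab,stt,_=cv2.connectedComponentsWithStats(m)
    for i in range(1,k):
        if stt[i,4]>60:
            c=max(cv2.findContours((lab==i).astype(np.uint8),0,1)[0],key=cv2.contourArea)
            print(n,stt[i].tolist(),cv2.approxPolyDP(c,2,True)[:,0].tolist())
E
```

```text
t 20.15 pos [ 0.6174 -0.0775  0.2777] yaw -2.846 zdir [-0.     0.001 -1.   ] F [ 0.3 -0.3  0.5] M [-0.07  0.   -0.04] w -0.0001 ff 0.0 j [ 0.19  0.25 -0.03 -0.   -1.29 -1.46]
1.2 top {'frt': [393, 194], 'flt': [370, 200], 'frb': [396, 214], 'flb': [373, 220], 'brt': [380, 184], 'brb': [383, 203], 'blb': [362, 208], 'fin': [383, 188]}
1.2 side {'frt': [302, 255], 'flt': [292, 238], 'frb': [286, 268], 'flb': [276, 250], 'brt': [317, 265], 'brb': [301, 277], 'blb': [292, 261], 'fin': [303, 237]}
1.4 top {'frt': [391, 186], 'flt': [367, 193], 'frb': [395, 207], 'flb': [372, 214], 'brt': [379, 184], 'brb': [383, 203], 'blb': [362, 209], 'fin': [379, 178]}
1.4 side {'frt': [309, 253], 'flt': [299, 236], 'frb': [291, 264], 'flb': [282, 247], 'brt': [318, 267], 'brb': [301, 277], 'blb': [292, 261], 'fin': [312, 235]}
1.55 top {'frt': [388, 181], 'flt': [365, 187], 'frb': [394, 202], 'flb': [371, 208], 'brt': [378, 184], 'brb': [383, 203], 'blb': [362, 209], 'fin': [376, 172]}
1.55 side {'frt': [314, 251], 'flt': [304, 235], 'frb': [296, 261], 'flb': [286, 244], 'brt': [318, 268], 'brb': [301
[... 322 characters left out ...]
259], [414, 259], [414, 183], [399, 184], [393, 165], [383, 168]]
top [345, 199, 9, 16, 107] [[350, 199], [345, 200], [345, 214], [353, 212]]
side [246, 225, 34, 18, 411] [[246, 229], [247, 238], [253, 242], [263, 241], [271, 233], [279, 234], [279, 231], [272, 233], [269, 225], [247, 225]]
side [264, 225, 66, 85, 2402] [[293, 225], [299, 238], [294, 239], [289, 234], [279, 239], [291, 259], [265, 272], [264, 275], [274, 292], [304, 277], [308, 271], [318, 266], [327, 280], [325, 296], [298, 309], [329, 309], [329, 254], [322, 254], [304, 225]]
side [235, 260, 25, 50, 280] [[235, 260], [250, 291], [248, 293], [235, 266], [235, 273], [238, 274], [250, 309], [256, 309], [250, 293], [259, 309]]
```

The pixel corners put the guard at about 1.4 to 1.45, not quite at the stop. I push its front rim the rest of the way, feeling for the stop.

```bash
python3 - <<'E'
from h import *
s,M,y=st();p=s['position']
def r(a,over):return C(a,(-.09,0,-.006))+Rw.apply([-.011+over,0,-.010+.017])
q=r(1.4,-.03);print(q,go(q,M,p))
for a in(1.4,1.5,1.55):print(a,go(r(a,0),M,q))
E
```

```text
t 20.25 pos [ 0.6181 -0.0796  0.2774] yaw -2.847 zdir [-0.  0. -1.] F [-0.5  1.   0.3] M [-0.08 -0.05  0.01] w 0.0001 ff 0.0 j [ 0.18  0.25 -0.03 -0.   -1.29 -1.46]
[ 0.54705593 -0.2064912   0.18239968] [ 104.8 -100.9   95. ]
1.4 [-30.   -0.2  -0. ]
1.5 [-38.4  -0.2  -3.2]
1.55 [-42.8  -0.3  -4.5]
```

Emit:
drive_tool --pt "25 0 0 0" --pt "60 -10 0 0" --pt "90 -30 0 0" --pt "105 -60 0 0" --pt "105 -90 10 0" --pt "105 -101 40 0" --pt "105 -101 75 0" --pt "105 -101 95 0"

```text
time: 20.92
position: [0.5452, -0.2088, 0.1784]
tool_rot: [0.452, -3.105, -0.003]
wrist_force: [-0.1, 0.2, -0.7]
width: 0.0002
finger_force: 0.0
```

Emit:
drive_tool --pt "-15 0 0 0" --pt "-25 0 0 0" --pt "-30 0 0 0" --pt "-34 0 -2 0" --pt "-38 0 -3 0" --pt "-42 0 -4 0" --pt "-44 0 -4 0" --pt "-44 0 -4 0"

```text
time: 21.58
position: [0.5897, -0.1941, 0.1865]
tool_rot: [-0.459, 3.107, -0.0]
wrist_force: [0.5, -0.2, -0.3]
width: 0.0
finger_force: 0.0
```

Emit:
drive_tool --pt "-2 0 0 0" --pt "-3 0 0 0" --pt "-3 0 0 0"

```text
time: 21.83
position: [0.5921, -0.1934, 0.186]
tool_rot: [-0.458, 3.108, 0.0]
wrist_force: [-0.3, 0.4, -0.6]
width: 0.0
finger_force: 0.0
```

Emit:
drive_tool --pt "-1 0 0 0" --pt "-2 0 0 0" --pt "-3 0 0 0" --pt "-4 0 0 0" --pt "-4 0 0 0"

```text
time: 22.25
position: [0.5961, -0.1922, 0.1859]
tool_rot: [0.458, -3.108, 0.0]
wrist_force: [1.1, -1.3, -0.0]
width: -0.0003
finger_force: 0.0
```

Emit:
drive_tool --pt "-1 0 0 0" --pt "-2 0 0 0" --pt "-3 0 0 0" --pt "-4 0 0 0" --pt "-4 0 0 0"

```text
time: 22.67
position: [0.6, -0.1911, 0.186]
tool_rot: [-0.458, 3.108, -0.0]
wrist_force: [-0.3, 0.0, -0.0]
width: 0.0001
finger_force: 0.0
```

Emit:
drive_tool --pt "-2 0 0 0" --pt "-4 0 0 0" --pt "-6 0 0 0" --pt "-8 0 0 0" --pt "-8 0 0 0"

```text
time: 23.08
position: [0.6078, -0.1887, 0.1859]
tool_rot: [0.459, -3.108, 0.0]
wrist_force: [0.3, -0.8, -0.7]
width: -0.0002
finger_force: 0.0
```

```bash
python3 - <<'E'
from h import *
s,M,y=st();p=s['position']
v=Rp.inv().apply(p-[0,0,.017]-H);print('tip rel hinge',v.round(4),'stop frb',R.from_euler('y',1.55).apply([-.09,0,-.006]).round(4))
E
```

```text
t 23.0833 pos [ 0.6078 -0.1887  0.1859] yaw -2.849 zdir [-0. -0. -1.] F [ 0.3 -0.8 -0.7] M [0.01 0.   0.01] w -0.0002 ff 0.0 j [ 0.01  0.32 -0.14  0.   -1.11 -1.28]
tip rel hinge [-0.0004 -0.0002  0.0774] stop frb [-0.0079  0.      0.0899]
```

Emit:
drive_tool --pt "-5 0 0 0" --pt "-10 0 0 0" --pt "-15 0 0 0" --pt "-18 0 0 0" --pt "-20 0 0 0" --pt "-20 0 0 0"

```text
time: 23.58
position: [0.6271, -0.1828, 0.1858]
tool_rot: [0.459, -3.108, 0.0]
wrist_force: [0.2, 0.9, 0.9]
width: -0.0002
finger_force: 0.0
```

Emit:
drive_tool --pt "-2 0 0 0" --pt "-4 0 0 0" --pt "-6 0 0 0" --pt "-8 0 0 0" --pt "-8 0 0 0"

```text
time: 24.0
position: [0.6346, -0.1806, 0.1859]
tool_rot: [-0.459, 3.108, -0.0]
wrist_force: [0.1, 0.4, -0.7]
width: -0.0001
finger_force: 0.0
```

Emit:
drive_tool --pt "-2 0 0 0" --pt "-4 0 0 0" --pt "-6 0 0 0" --pt "-6 0 0 0"

```text
time: 24.33
position: [0.6358, -0.1803, 0.1857]
tool_rot: [0.456, -3.1, -0.0]
wrist_force: [-14.5, -2.2, 6.7]
width: 0.0003
finger_force: 7.4
```

Emit:
drive_tool --pt "-2 0 0 0" --pt "-4 0 0 0" --pt "-5 0 0 0" --pt "-5 0 0 0"

```text
time: 24.67
position: [0.6362, -0.1801, 0.1856]
tool_rot: [0.453, -3.092, -0.0]
wrist_force: [-28.1, -6.0, 13.4]
width: 0.0002
finger_force: 14.4
```

```bash
python3 - <<'E'
from h import *
s,M,y=st();p=s['position']
v=Rp.inv().apply(p-[0,0,.017]-H);print('tip rel hinge',v.round(4))
E
```

```text
t 24.6667 pos [ 0.6362 -0.1801  0.1856] yaw -2.851 zdir [-0.016 -0.002 -1.   ] F [-28.1  -6.   13.4] M [-2.12  9.83  0.11] w 0.0002 ff 14.4 j [ 0.02  0.37 -0.07  0.   -1.15 -1.3 ]
tip rel hinge [ 0.0288 -0.      0.072 ]
```

The guard is at its firm stop (28 N), so it is fully up. Now I back off and set up for the toggle: gripper turned so that the fingers open along the slope, and the leading finger pushes.

```bash
cat >> h.py <<'E'
def tg(x,z=.028):return H+Rp.apply([x,0,z])+Rw.apply([-.057,0,.004])
E
python3 - <<'E'
from h import *
s,M,y=st();p=s['position'];print(tg(-.085).round(4),go(tg(-.085),M,p),'final',tg(-.0414).round(4))
E
```

```text
t 24.6667 pos [ 0.6362 -0.1801  0.1856] yaw -2.851 zdir [-0.016 -0.002 -1.   ] F [-28.1  -6.   13.4] M [-2.12  9.83  0.11] w 0.0002 ff 14.4 j [ 0.02  0.37 -0.07  0.   -1.15 -1.3 ]
[ 0.4814 -0.2259  0.1096] [160.2   0.3  78.7] final [ 0.5226 -0.2137  0.1171]
```

Emit:
drive_tool --pt "20 0 0 0" --pt "50 0 0 0" --pt "85 0 -5 0" --pt "115 0 -10 0" --pt "140 0 -10 0" --pt "160 0 -10 0" --pt "170 0 -10 0" --pt "170 0 -10 0"

```text
time: 25.33
position: [0.4807, -0.2271, 0.1968]
tool_rot: [-0.456, 3.107, -0.0]
wrist_force: [-0.3, -0.6, 0.1]
width: -0.0002
finger_force: 0.0
```

Emit:
drive_tool --pt "0 0 0 -0.12" --pt "0 0 0 -0.24" --pt "0 0 0 -0.36" --pt "0 0 0 -0.48" --pt "0 0 0 -0.6" --pt "0 0 0 -0.72" --pt "0 0 0 -0.8" --pt "0 0 0 -0.8" --hand 1.0

```text
time: 26.0
position: [0.4832, -0.2264, 0.1959]
tool_rot: [-1.638, 2.681, -0.0]
wrist_force: [0.2, -0.3, 0.7]
width: 0.0856
finger_force: 0.0
```

Emit:
drive_tool --pt "0 0 0 -0.12" --pt "0 0 0 -0.24" --pt "0 0 0 -0.36" --pt "0 0 0 -0.48" --pt "0 0 0 -0.6" --pt "0 0 0 -0.72" --pt "0 0 0 -0.767" --pt "0 0 0 -0.767"

```text
time: 26.67
position: [0.4828, -0.2265, 0.196]
tool_rot: [-2.518, 1.879, -0.0]
wrist_force: [-0.5, 0.4, 0.8]
width: 0.0852
finger_force: 0.0
```

```bash
python3 - <<'E'
from h import *
s,M,y=st();p=s['position'];print(go(tg(-.085),M,p),'turn',y+1.283)
for x in(-.062,-.0414):print(x,go(tg(x),M,tg(-.085)))
E
```

```text
t 26.6667 pos [ 0.4828 -0.2265  0.196 ] yaw -1.282 zdir [ 0. -0. -1.] F [-0.5  0.4  0.8] M [-0.01  0.02 -0.01] w 0.0852 ff 0.0 j [-0.07  0.15 -0.35  0.   -1.08  0.36]
[-0.9  1.2 86.4] turn 0.0008256035901335057
-0.062 [  0.  -22.7  -4. ]
-0.0414 [  0.  -42.9  -7.6]
```

Emit:
drive_tool --pt "-1 1 20 0" --pt "-1 1 45 0" --pt "-1 1 65 0" --pt "-1 1 78 0" --pt "-1 1 84 0" --pt "-1 1 86 0" --pt "-1 1 86 0"

```text
time: 27.25
position: [0.4812, -0.2259, 0.11]
tool_rot: [2.516, -1.88, -0.0]
wrist_force: [1.1, 0.2, 0.6]
width: 0.0851
finger_force: 0.0
```

Emit:
drive_tool --pt "0 -6 -1 0" --pt "0 -12 -2 0" --pt "0 -17 -3 0" --pt "0 -22 -4 0" --pt "0 -27 -5 0" --pt "0 -32 -6 0" --pt "0 -36 -7 0" --pt "0 -40 -7 0"

```text
time: 27.92
position: [0.5197, -0.2144, 0.1172]
tool_rot: [-2.518, 1.878, -0.0]
wrist_force: [0.3, -0.3, 0.6]
width: 0.0853
finger_force: 0.0
```

Emit:
drive_tool --pt "0 -2 0 0" --pt "0 -4 -1 0" --pt "0 -4 -1 0"

```text
time: 28.17
position: [0.5233, -0.2133, 0.1181]
tool_rot: [2.518, -1.878, 0.0]
wrist_force: [0.7, 0.0, 0.4]
width: 0.0851
finger_force: 0.0
```

Emit:
drive_tool --pt "0 -2 0 0" --pt "0 -4 -1 0" --pt "0 -6 -1 0" --pt "0 -6 -1 0"

```text
time: 28.5
position: [0.5291, -0.2117, 0.1191]
tool_rot: [-2.518, 1.878, -0.001]
wrist_force: [0.2, 0.8, 0.0]
width: 0.0855
finger_force: 0.0
```

Emit:
drive_tool --pt "0 -2 0 0" --pt "0 -4 -1 0" --pt "0 -6 -1 0" --pt "0 -6 -1 0"

```text
time: 28.83
position: [0.5349, -0.2099, 0.1201]
tool_rot: [-2.518, 1.878, -0.0]
wrist_force: [0.7, -0.2, -0.0]
width: 0.0853
finger_force: 0.0
```

Emit:
drive_tool --pt "0 10 1 0" --pt "0 22 4 0" --pt "0 34 6 0" --pt "0 44 8 0" --pt "0 50 12 0" --pt "0 50 16 0" --pt "0 50 19 0" --pt "0 50 19 0"

```text
time: 29.5
position: [0.4864, -0.2242, 0.1004]
tool_rot: [2.518, -1.878, -0.001]
wrist_force: [-0.5, 0.3, 0.1]
width: 0.0854
finger_force: 0.0
```

Emit:
drive_tool --pt "0 -6 -1 0" --pt "0 -12 -2 0" --pt "0 -18 -3 0" --pt "0 -24 -4 0" --pt "0 -29 -5 0" --pt "0 -34 -6 0" --pt "0 -38 -7 0" --pt "0 -38 -7 0"

```text
time: 30.17
position: [0.524, -0.2132, 0.1082]
tool_rot: [-2.518, 1.878, -0.001]
wrist_force: [-0.5, -0.3, -0.0]
width: 0.0853
finger_force: 0.0
```

Emit:
drive_tool --pt "0 -3 0 0" --pt "0 -6 -1 0" --pt "0 -8 -1 0" --pt "0 -8 -1 0"

```text
time: 30.5
position: [0.531, -0.2111, 0.1091]
tool_rot: [-2.518, 1.878, -0.0]
wrist_force: [1.0, -0.9, -0.1]
width: 0.0854
finger_force: 0.0
```

```bash
python3 - <<'E'
from h import *
import cv2
for nm,th in(('off',-.4),('on',.4)):
    for s_ in(.0,.036):
        q=H+Rp.apply([-.044+s_*np.sin(th),0,.004+s_*np.cos(th)]);print(nm,s_,proj('top',q).round(),proj('side',q).round())
t=cv2.imread('pics/top9.png',0);s=cv2.imread('pics/side9.png',0)
print('top rows 206-244 cols 366-396 step1');
for r in range(206,244,2):print(r,' '.join('%3d'%v for v in t[r,362:398:2]))
print('side rows 246-296, cols 262-308')
for r in range(246,294,2):print(r,' '.join('%3d'%v for v in s[r,262:308:2]))
E
```

```text
off 0.0 [[378. 220.]] [[284. 275.]]
off 0.036 [[383. 226.]] [[277. 271.]]
on 0.0 [[378. 220.]] [[284. 275.]]
on 0.036 [[380. 215.]] [[286. 267.]]
top rows 206-244 cols 366-396 step1
206 117  95  95  95  92 158 156 156 155 154 154 154 154 153 153 153 160 243
208  93 106  96  94  95 140 156 155 155 154 155 153 152 171 208 248 250 251
210  89 105 104 100  96 145 156 155 155 162 127  97  95 232 251 251 251 251
212 146 105 103 103 101 108 146 105 100  95  95  93  93 192 251 251 251 250
214 209 106 103 101 101  98 100  98  97  96  94  94  92 127 251 251 250 250
216 222 110 105 105 103 102  99  99 125  98  96  92  94  90 230 251 250 250
218 253 117 105 104 104 102 148 188 209 207  95  96  93  92 222 250 250 250
220 253 177 105 106 102 100 175 203 179 194 148  93  93  92 160 250 251 250
222 253 221 106 105 102 102 182 202 165 179 159  95  92  93 103 250 250 251
224 253 251 104 103 101 102 104 169 188 164 201 178  93  90  91 232 250 250
226 253 253 142 105 103 101 102  99  98 124 207 191  92  91  92 221 250 250
228 253 253 205 104 103 102 100  99  98  95 111 101  93  92  90 158 250 250
230 25
[... 2161 characters left out ...]
  39  38  36  29  70 219 253
280 250 252 233  31  37  37  38  37  37  37  37  37  39  38  38  39  38  29  79 218 255 252 251
282 250 250 255  60  35  36  38  38  37  38  37  37  38  37  36  32  78 217 255 252 251 251 251
284 250 250 252 232  30  37  40  38  38  38  38  38  36  32  79 218 255 252 251 251 251 251 251
286 250 250 250 255  60  35  38  38  37  38  37  31  79 218 255 252 251 251 251 251 251 251 251
288 250 250 250 252 229  34  37  37  36  30  77 217 255 252 251 251 251 251 251 251 251 251 252
290 250 250 250 251 255 111  34  30  78 218 255 252 251 251 251 251 251 251 251 251 252 254 255
292 250 250 250 250 251 223  74 213 255 252 251 251 251 251 251 251 251 251 252 254 255 255 241
```

Emit:
drive_tool --pt "0 10 0 0" --pt "0 25 -5 0" --pt "0 40 -30 0" --pt "0 55 -60 0" --pt "60 65 -80 0" --pt "95 65 -90 0" --pt "130 65 -100 0" --pt "160 65 -100 0"

```text
time: 31.17
position: [0.5133, -0.3851, 0.2126]
tool_rot: [-2.518, 1.877, -0.006]
wrist_force: [1.7, 0.4, 0.7]
width: 0.0856
finger_force: 0.0
```

```bash
python3 - <<'E'
from h import *
import cv2
from rig import ctrl
st()
t=ctrl.get_image('top');s=ctrl.get_image('side');cv2.imwrite('pics/t10.png',t);cv2.imwrite('pics/s10.png',s)
t=t[...,1];s=s[...,1]
for r in range(206,244,2):print(r,' '.join('%3d'%v for v in t[r,362:398:2]))
for r in range(246,294,2):print(r,' '.join('%3d'%v for v in s[r,262:308:2]))
E
```

```text
t 31.1667 pos [ 0.5133 -0.3851  0.2126] yaw -1.281 zdir [ 0.004 -0.002 -1.   ] F [1.7 0.4 0.7] M [ 0.08 -0.23 -0.03] w 0.0856 ff 0.0 j [-0.34  0.31 -0.09  0.   -1.16  0.63]
206 111  93  89  91  88 163 168 104  99  88  86  86 154 244 244 244 243 243
208  90 133  96  98  97  96  91  91  90  89  86  84  86 244 244 244 243 243
210  84  99  99  96  95  95  92  92  89  89  85  85  84 225 244 243 243 243
212 139 100  98  97  95  94  92  91  89  89  87  86  87 184 244 244 243 243
214 200  99  98  97  96  93  93  91  90  87  86  88  85 119 243 243 243 243
216 215  99 100  98  95  94  91  93 117  91  87  87  84  81 223 243 243 242
218 246 110  97  95  94  94 138 180 201 200  87  86  84  83 214 243 243 243
220 246 170  98  95  96  93 168 195 170 185 141  85  83  83 150 243 242 242
222 245 213 100  95  97  93 174 192 156 172 149  86  84  83  95 243 243 242
224 245 243  98  96  95  94  93 161 179 155 192 168  84  82  80 224 242 243
226 245 245 134  96  96  94  93  92  90 116 199 182  86  83  82 213 242 243
228 245 244 197  97  96  95  92  91  90  86 106  93  84  81  83 150 243 242
230 245 245 212
[... 2120 characters left out ...]
  41  41  39  30  75 230 255
280  35  37  37  36  36  38  38  39  36  36  37  35  34  33  53  83  77  31  84 230 255 254 253
282  36  35  37  37  37  38  37  39  36  35  36  35  34  57 122 141 147 171 255 254 253 253 253
284  36  37  36  36  36  37  38  38  37  37  36  34  84 165 164 128 106 117 255 253 253 253 253
286  35  36  36  35  36  38  37  38  37  37  37  25 165 165 146  50  57  53 255 254 253 253 253
288  35  37  36  36  37  38  38  38  36  36  37  18 147  63  64  57  35  42  69 255 253 253 254
290  35  36  36  37  36  38  37  37  36  36  30  24  97 222 119 171  32  30  16 255 254 255 255
292  35  36  37  37  36  38  38  38  33  29  31  29 148 255 255  86  28  32  20 255 255 255 246
```

The toggle has not moved: its bright tip is still at top (383,226), while the guard is fully up. The wide-open fingertips evidently stand too high. I repeat the push with the fingers about 30 mm apart, so the tips reach lower.

```bash
cat >> h.py <<'E'
def tg2(x,z=.027):return H+Rp.apply([x,0,z])+Rw.apply([-.0295,0,.012])
E
python3 - <<'E'
from h import *
s,M,y=st();p=s['position'];print(tg2(-.085).round(4),go(tg2(-.085),M,p))
for x in(-.062,-.0414):print(x,go(tg2(x),M,tg2(-.085)))
E
```

```text
t 31.2667 pos [ 0.5134 -0.3878  0.2093] yaw -1.286 zdir [ 0.    -0.001 -1.   ] F [-0.2 -0.1 -1.9] M [ 0.18  0.15 -0.  ] w 0.085 ff 0.0 j [-0.34  0.32 -0.09  0.   -1.16  0.63]
[ 0.5079 -0.2181  0.1166] [-164.6  -42.6   92.6]
-0.062 [ -0.1 -22.7  -4. ]
-0.0414 [ -0.1 -42.9  -7.6]
```

Emit:
drive_tool --pt "-20 0 -10 0" --pt "-50 -5 -10 0" --pt "-85 -15 -10 0" --pt "-115 -25 -10 0" --pt "-140 -35 -5 0" --pt "-158 -41 0 0" --pt "-165 -43 0 0" --pt "-165 -43 0 0" --hand 0.35

```text
time: 31.93
position: [0.5069, -0.2114, 0.2094]
tool_rot: [-2.52, 1.876, 0.0]
wrist_force: [0.2, 0.2, -0.8]
width: 0.03
finger_force: 0.0
```

```bash
python3 - <<'E'
from h import *
s,M,y=st();p=s['position'];print(go(tg2(-.085),M,p))
E
```

```text
t 31.9333 pos [ 0.5069 -0.2114  0.2094] yaw -1.28 zdir [ 0.  0. -1.] F [ 0.2  0.2 -0.8] M [-0.14 -0.03 -0.01] w 0.03 ff 0.0 j [-0.04  0.17 -0.29 -0.   -1.11  0.33]
[ 6.7  0.9 92.8]
```

Emit:
drive_tool --pt "6 1 25 0" --pt "6 1 50 0" --pt "6 1 70 0" --pt "6 1 82 0" --pt "6 1 90 0" --pt "6 1 93 0" --pt "6 1 93 0"

```text
time: 32.52
position: [0.5085, -0.2193, 0.1158]
tool_rot: [2.517, -1.879, -0.001]
wrist_force: [-0.1, 0.4, -0.1]
width: 0.0298
finger_force: 0.0
```

Emit:
drive_tool --pt "0 -6 -1 0" --pt "0 -12 -2 0" --pt "0 -17 -3 0" --pt "0 -22 -4 0" --pt "0 -26 -5 0" --pt "0 -29 -5 0"

```text
time: 33.02
position: [0.5376, -0.2101, 0.1215]
tool_rot: [-2.518, 1.878, -0.001]
wrist_force: [0.8, 0.3, 0.1]
width: 0.0296
finger_force: 0.0
```

Emit:
drive_tool --pt "0 -3 0 0" --pt "0 -6 -1 0" --pt "0 -9 -1 0" --pt "0 -12 -2 0"

```text
time: 33.35
position: [0.5483, -0.2068, 0.1229]
tool_rot: [2.518, -1.878, -0.001]
wrist_force: [0.2, 0.6, 0.2]
width: 0.03
finger_force: 0.0
```

```bash
python3 - <<'E'
from h import *
import cv2
from rig import ctrl
S_,M,y=st();p=S_['position']
for k in(.0,.012,.017):print('lead tip',k,proj('side',p+Rw.apply([.0295,0,-k])).round(),proj('side',p+Rw.apply([.0295,-.011,-k])).round())
s=ctrl.get_image('side');cv2.imwrite('pics/s11.png',s)
s=s[...,1]
print('    ',' '.join('%3d'%v for v in range(250,312,2)))
for r in range(236,294,2):print(r,' '.join('%3d'%v for v in s[r,250:312:2]))
E
```

```text
t 33.35 pos [ 0.5483 -0.2068  0.1229] yaw -1.282 zdir [-0.  0. -1.] F [0.2 0.6 0.2] M [-0.02  0.07 -0.01] w 0.03 ff 0.0 j [-0.03  0.3  -0.33 -0.   -0.94  0.32]
lead tip 0.0 [[283. 268.]] [[285. 272.]]
lead tip 0.012 [[283. 271.]] [[285. 274.]]
lead tip 0.017 [[283. 272.]] [[285. 275.]]
     250 252 254 256 258 260 262 264 266 268 270 272 274 276 278 280 282 284 286 288 290 292 294 296 298 300 302 304 306 308 310
236  34  33  32  30  31  34  34  34  34  35  35  36  35  36  36  35  35  37  33  61  67  17 255 255 255 129 138 130 132 131 130
238  31  33  35  30  31  33  35  35  36  34  36  36  36  36  36  36  35  36  27  67  63  51 218 255 233 143 146 138 128 137 150
240  19  29  34  29  53  32  34  35  33  34  36  36  36  35  34  36  38  32  22  84  79 127  86 141 142 143 145 146 144 157 116
242 253 190  85  42  23  26  38  41  34  34  35  35  36  34  39  46  30  30  23 140 133 125 128 129 144 146 145 145 148  55  57
244 253 254 255 255  19  26  28  32  51  53  51  51  56  51  31  31  30  28  26  51  64  47  63  47 147 145 145 145 145 113 136
246 253 134 254 255  32  26  27  28  29  30 
[... 2327 characters left out ...]
  40  39  39  40  38  34  82 226 255 253 253 252 252 252 253
284 255 252 252 252 252 252 252 252 253 240  31  39  40  40  40  39  41  40  39  33  83 226 255 254 253 253 252 252 253 253 253
286 255 252 252 252 252 252 252 252 252 255  63  39  38  39  40  39  38  31  83 226 255 254 253 252 252 252 252 253 253 253 253
288 255 255 252 252 252 252 252 252 252 254 237  34  39  40  39  31  81 226 255 254 253 252 252 252 252 253 252 252 253 255 255
290 142 255 252 252 252 252 252 252 252 252 255 117  34  33  81 225 255 253 252 252 253 252 252 252 252 252 253 255 255 255 245
292 151 255 255 252 252 252 252 252 252 252 253 232  77 222 255 253 252 252 252 252 252 253 252 252 253 255 255 255 245 190 193
```

The side patch shows the lead fingertip at about (281,269), just above the unmoved toggle tip at (278,271), so the tips pass over it. I back off, go 12 mm lower and push again.

Emit:
drive_tool --pt "0 10 0 0" --pt "0 20 3 0" --pt "0 30 6 0" --pt "0 38 7 0" --pt "0 41 12 0" --pt "0 41 17 0" --pt "0 41 20 0" --pt "0 41 20 0"

```text
time: 34.07
position: [0.5086, -0.2186, 0.1021]
tool_rot: [2.518, -1.878, -0.002]
wrist_force: [1.3, -0.2, -1.1]
width: 0.0298
finger_force: 0.0
```

Emit:
drive_tool --pt "0 -6 -1 0" --pt "0 -12 -2 0" --pt "0 -17 -3 0" --pt "0 -20 -4 0" --pt "0 -23 -4 0" --pt "0 -26 -5 0"

```text
time: 34.57
position: [0.5329, -0.2113, 0.1078]
tool_rot: [2.517, -1.877, -0.003]
wrist_force: [-6.4, -4.2, 4.0]
width: 0.0298
finger_force: 4.0
```

Emit:
drive_tool --pt "0 -3 0 0" --pt "0 -6 -1 0" --pt "0 -9 -1 0" --pt "0 -12 -2 0"

```text
time: 34.9
position: [0.5431, -0.2088, 0.1124]
tool_rot: [2.516, -1.876, -0.003]
wrist_force: [-14.3, 2.0, 24.6]
width: 0.0297
finger_force: 13.4
```

Emit:
drive_tool --pt "0 8 -2 0" --pt "0 18 0 0" --pt "0 28 5 0" --pt "0 36 8 0" --pt "0 36 12 0" --pt "0 36 15 0" --pt "0 36 15 0"

```text
time: 35.48
position: [0.5105, -0.2181, 0.094]
tool_rot: [2.517, -1.878, -0.002]
wrist_force: [0.0, 0.3, 0.9]
width: 0.0295
finger_force: 0.0
```

```bash
python3 - <<'E'
from h import *
import cv2
from rig import ctrl
S_,M,y=st();p=S_['position']
print(Rp.inv().apply(p-H).round(4), 'panel z under lead', (H+Rp.apply([-.08,0,-.006]))[2])
s=ctrl.get_image('side');cv2.imwrite('pics/s12.png',s)
s=s[...,1]
print('    ',' '.join('%3d'%v for v in range(250,300,2)))
for r in range(258,290,2):print(r,' '.join('%3d'%v for v in s[r,250:300:2]))
E
```

```text
t 35.4833 pos [ 0.5105 -0.2181  0.094 ] yaw -1.282 zdir [-0.001  0.    -1.   ] F [0.  0.3 0.9] M [-0.02 -0.05  0.02] w 0.0295 ff 0.0 j [-0.05  0.29 -0.43 -0.   -0.86  0.34]
[-0.1135 -0.0007  0.0213] panel z under lead 0.07294325831465821
     250 252 254 256 258 260 262 264 266 268 270 272 274 276 278 280 282 284 286 288 290 292 294 296 298
258  28  28  33  34  36  29  29  31  30  29  30  30  52 125  34  24  43 255 252 254 235  24  61  98 148
260  28  29  29  30  31  32  31  30  31  29  29  30  46  96  55  23 254 254 255 255  47  16 255 255  91
262  28  30  30  30  31  31  31  31  30  30  27  35  32  34  30  41 255 255  44  30  37  37 176  91 192
264  28  28  29  29  31  31  30  30  29  52  60  69  96  34  29 220  42  30  37  39  40  39  30 248 150
266  29  29  30  30  31  31  31  26  30  24  58  59  40  30  26 169 159  35  38  40  39  40  38  57 192
268  31  30  45  46  40  24  22  26  36  31  62  42  33  29  27 239 237  57  39  40  40  41  39  33 232
270  28  29  27  28  87 228 255  49  29  31  29  28  33  35  34 105 133 101  56  37  39  39  39  40  24
272  39  38  31  21 255 254 2
[... 206 characters left out ...]
 255  20  51  94  32  39  38  38  38 112 210 188 211  44  38  41  40  40  40
278  27  30  16 255 252 252 255 126   9 101  31  38  39  39  39  35  76 108  34  38  39  39  40  41  39
280  25  37 108 255 252 252 252 255  10 124  36  39  39  38  39  39  38  37  38  40  40  41  40  32  83
282  28  21 146 255 252 252 252 255 152  73  37  37  39  39  39  39  40  40  39  39  39  35  83 225 255
284 161  30 144 233 253 252 252 252 254 240  32  41  40  40  39  41  39  40  39  34  83 226 255 254 253
286 255 191 138 229 253 252 252 252 252 255  61  38  40  40  40  40  38  32  81 226 255 253 252 252 252
288 255 255 255 254 252 252 252 252 252 253 237  34  39  39  38  32  81 225 255 253 252 252 252 252 252
```

The toggle is now about half over (bright tip near (281,268)). I push on at this lower height.

Emit:
drive_tool --pt "0 -8 -1 0" --pt "0 -16 -3 0" --pt "0 -22 -4 0" --pt "0 -26 -5 0" --pt "0 -29 -5 0" --pt "0 -32 -6 0" --pt "0 -34 -6 0" --pt "0 -34 -6 0"

```text
time: 36.2
position: [0.543, -0.2084, 0.101]
tool_rot: [2.518, -1.878, -0.001]
wrist_force: [-2.4, -1.5, 2.9]
width: 0.0299
finger_force: 1.6
```

Emit:
drive_tool --pt "0 -2 0 0" --pt "0 -4 -1 0" --pt "0 -6 -1 0" --pt "0 -6 -1 0"

```text
time: 36.53
position: [0.5494, -0.2066, 0.1021]
tool_rot: [-2.518, 1.878, -0.0]
wrist_force: [-3.6, 0.2, 2.1]
width: 0.03
finger_force: 1.6
```

Emit:
drive_tool --pt "0 -2 0 0" --pt "0 -4 -1 0" --pt "0 -5 -1 0" --pt "0 -5 -1 0"

```text
time: 36.87
position: [0.5504, -0.206, 0.1023]
tool_rot: [2.514, -1.878, -0.008]
wrist_force: [-13.7, -5.0, 5.0]
width: 0.0297
finger_force: 0.9
```

Emit:
drive_tool --pt "0 -1 0 0" --pt "0 -2 0 0" --pt "0 -3 0 0" --pt "0 -3 0 0"

```text
time: 37.2
position: [0.5504, -0.2059, 0.1024]
tool_rot: [2.511, -1.877, -0.013]
wrist_force: [-25.4, -7.7, 12.7]
width: 0.0302
finger_force: 1.1
```

Emit:
drive_tool --pt "0 10 1 0" --pt "0 22 0 0" --pt "0 35 -10 0" --pt "0 45 -40 0" --pt "0 45 -75 0" --pt "0 45 -105 0" --pt "40 45 -110 0" --pt "75 45 -110 0"

```text
time: 37.87
position: [0.538, -0.2894, 0.2178]
tool_rot: [-2.519, 1.871, -0.014]
wrist_force: [1.7, 0.7, -0.8]
width: 0.03
finger_force: 0.0
```

Emit:
drive_tool --pt "35 0 0 0" --pt "65 0 0 0" --pt "85 0 0 0" --pt "85 0 0 0"

```text
time: 38.2
position: [0.5603, -0.3739, 0.2121]
tool_rot: [2.516, -1.881, 0.002]
wrist_force: [0.9, 0.8, 1.0]
width: 0.0298
finger_force: 0.0
```

```bash
python3 - <<'E'
from h import *
import cv2
from rig import ctrl
S_,M,y=st()
t=ctrl.get_image('top');cv2.imwrite('pics/t13.png',t);t=t[...,1]
print('   ',' '.join('%3d'%v for v in range(362,398,2)))
for r in range(196,244,2):print(r,' '.join('%3d'%v for v in t[r,362:398:2]))
E
```

```text
t 38.2 pos [ 0.5603 -0.3739  0.2121] yaw -1.284 zdir [ 0.001 -0.001 -1.   ] F [0.9 0.8 1. ] M [ 0.07 -0.07 -0.01] w 0.0298 ff 0.0 j [-0.3   0.36 -0.01  0.   -1.19  0.59]
    362 364 366 368 370 372 374 376 378 380 382 384 386 388 390 392 394 396
196  97  97  95 140 173 173 173 172 173 170 171 170 168 169 166 167 255 255
198  99  97  98  89 179 173 173 173 172 170 170 169 169 168 167 167 238 242
200  98  97  96  95 165 173 173 172 170 170 168 169 168 166 167 164 232 189
202 100  99  96  97 159 173 172 171 171 169 169 168 167 169 202 239 254 155
204 156  99  97  95 114 171 171 171 169 175 155  96 221 254 254 254 254  91
206 120  97  98  96  95 173 182 110 104  95  91  91 163 255 255 255 239  60
208  96 143 103 106 101 101 101 100  97  93  92  91  91 255 255 255 214  58
210  91 108 107 104 103 102  99  96  96  95  92  92  93 235 255 254 207  58
212 149 106 105 105 103 101 101  98  97  94  92  91  87 193 255 254 174  60
214 212 107 104 105 104 101  99  97  97 112  93  91  89 128 254 254  96  59
216 226 110 106 107 103 102 100  99 163 209 185  90  90  87 234 239  60  61
218 255 117 105 10
[... 269 characters left out ...]
  84  66  60  58
226 255 255 144 105 102 100 100  97  95  94  93  91  89  84  86  62  61  59
228 255 255 207 103 101 100  98  98  96  92  92  91  89  85  82  64  63  61
230 255 255 223 107 102 101  99  97  96  93  91  88  91  88  75  63  62  79
232 255 255 254  96 101 100  99  96  96  95  93  90  88  86  71  64  61  69
234 255 255 255 146 102  98  98  94  95  93  92  90  89  86  67  64  64  61
236 255 255 255 213 102  99  99  95  95  93  90  91  87  92  66  63  60  60
238 255 255 255 237 100  97  98  95  93  98 165 226 251 237  67  62  64  61
240 255 255 255 255 143  96 129 202 250 252 254 254 254 213  97  64  61  58
242 255 255 255 255 251 251 254 254 254 254 254 254 253 193 139  62  65  61
```

```bash
python3 - <<'E'
from h import *
ph=np.linspace(0,2*np.pi,60)
for a in(0,.5,.6,.65,.7,.75,.8):
    th=a-.4;ax=np.array([np.sin(th),0,np.cos(th)]);u=np.array([np.cos(th),0,-np.sin(th)]);v=np.array([0,1,0])
    pts=[];
    for d,r in((.039,.005),(.036,.007)):
        pts+=[np.array([-.044,0,.004])+d*ax+r*(np.cos(f)*u+np.sin(f)*v) for f in ph]
    q=proj('top',H+Rp.apply(np.array(pts)));print(a,'rows',q[:,1].min().round(1),q[:,1].max().round(1),'cols',q[:,0].min().round(1),q[:,0].max().round(1))
import cv2
for n in('t10','t13'):
    t=cv2.imread(f'pics/{n}.png')[...,1];w=t[210:232,372:388];ys,xs=np.nonzero(w>(118));print(n,'rows',ys.min()+210,ys.max()+210,'cols',xs.min()+372,xs.max()+372)
E
```

```text
0 rows 223.2 228.1 cols 380.0 385.2
0.5 rows 216.5 221.8 cols 378.4 383.8
0.6 rows 215.2 220.5 cols 378.0 383.4
0.65 rows 214.6 219.8 cols 377.7 383.1
0.7 rows 214.0 219.1 cols 377.5 382.9
0.75 rows 213.4 218.5 cols 377.3 382.7
0.8 rows 212.9 217.8 cols 377.0 382.5
t10 rows 210 227 cols 374 387
t13 rows 210 224 cols 373 387
```

The toggle end measures about 0.65 rad, so it is not quite fully over: something other than the fingertip stopped the push. I repeat it with a wider opening so the finger leads the gripper body.

```bash
python3 - <<'E'
from h import *
s,M,y=st();p=s['position']
q=H+Rp.apply([-.125,0,.021]);print(q.round(4),go(q,M,p));print('to lead -.045',go(H+Rp.apply([-.085,0,.021]),M,q))
E
```

```text
t 38.25 pos [ 0.5598 -0.3723  0.2121] yaw -1.284 zdir [ 0.001  0.    -1.   ] F [-0.2  1.1 -0.1] M [ 0.04  0.02 -0.01] w 0.0299 ff 0.0 j [-0.3   0.36 -0.02 -0.   -1.19  0.58]
[ 0.4995 -0.2206  0.0917] [-162.6   15.   120.4]
to lead -.045 [ -0.  -39.4  -6.9]
```

Emit:
drive_tool --pt "-20 5 -10 0" --pt "-55 15 -10 0" --pt "-90 15 -10 0" --pt "-120 15 -5 0" --pt "-145 15 10 0" --pt "-160 15 30 0" --pt "-163 15 55 0" --pt "-163 15 80 0" --hand 0.6

```text
time: 38.92
position: [0.4989, -0.2166, 0.1336]
tool_rot: [-2.518, 1.873, -0.006]
wrist_force: [0.4, -0.1, 0.1]
width: 0.0512
finger_force: 0.0
```

Emit:
drive_tool --pt "0 0 20 0" --pt "0 0 33 0" --pt "0 0 40 0" --pt "0 0 40 0"

```text
time: 39.25
position: [0.4977, -0.2179, 0.0919]
tool_rot: [2.518, -1.877, -0.002]
wrist_force: [-0.0, 0.2, 0.2]
width: 0.0512
finger_force: 0.0
```

```bash
python3 - <<'E'
from h import *
s,M,y=st();p=s['position']
q=H+Rp.apply([-.125,0,.021]);print(go(q,M,p))
E
```

```text
t 39.25 pos [ 0.4977 -0.2179  0.0919] yaw -1.281 zdir [-0.001  0.    -1.   ] F [-0.   0.2  0.2] M [-0.01  0.02  0.01] w 0.0512 ff 0.0 j [-0.05  0.27 -0.45 -0.   -0.84  0.34]
[ 3.1 -0.9  0.2]
```

Emit:
drive_tool --pt "3 -8 -1 0" --pt "3 -16 -3 0" --pt "3 -23 -4 0" --pt "3 -29 -5 0" --pt "3 -33 -6 0" --pt "3 -36 -6 0" --pt "3 -38 -7 0" --pt "3 -38 -7 0"

```text
time: 39.92
position: [0.5361, -0.2105, 0.1001]
tool_rot: [-2.518, 1.878, -0.0]
wrist_force: [0.1, -0.2, -0.3]
width: 0.0514
finger_force: 0.0
```

Emit:
drive_tool --pt "0 -2 0 0" --pt "0 -4 -1 0" --pt "0 -4 -1 0"

```text
time: 40.17
position: [0.5398, -0.2095, 0.1012]
tool_rot: [-2.518, 1.878, -0.0]
wrist_force: [-0.1, -0.0, 0.9]
width: 0.0513
finger_force: 0.0
```

Emit:
drive_tool --pt "0 -2 0 0" --pt "0 -4 -1 0" --pt "0 -4 -1 0"

```text
time: 40.42
position: [0.5425, -0.2084, 0.1016]
tool_rot: [2.517, -1.878, -0.003]
wrist_force: [-2.3, -1.0, -0.5]
width: 0.0515
finger_force: 1.4
```

Emit:
drive_tool --pt "0 -1 0 0" --pt "0 -3 0 0" --pt "0 -4 -1 0" --pt "0 -4 -1 0"

```text
time: 40.75
position: [0.5436, -0.2079, 0.1018]
tool_rot: [2.514, -1.877, -0.009]
wrist_force: [-9.4, -5.0, -1.2]
width: 0.0509
finger_force: 5.3
```

Emit:
drive_tool --pt "0 -1 0 0" --pt "0 -3 0 0" --pt "0 -3 0 0"

```text
time: 41.0
position: [0.5439, -0.2078, 0.1017]
tool_rot: [2.511, -1.876, -0.014]
wrist_force: [-18.1, -7.7, 5.0]
width: 0.0515
finger_force: 10.0
```

Emit:
drive_tool --pt "0 10 1 0" --pt "0 22 0 0" --pt "0 35 -10 0" --pt "0 45 -40 0" --pt "0 45 -75 0" --pt "0 45 -105 0" --pt "40 45 -110 0" --pt "75 45 -110 0" --hand 0.35

```text
time: 41.67
position: [0.5309, -0.2916, 0.2181]
tool_rot: [-2.519, 1.871, -0.014]
wrist_force: [0.7, 0.3, -0.1]
width: 0.0301
finger_force: 0.0
```

Emit:
drive_tool --pt "35 0 0 0" --pt "65 0 0 0" --pt "85 0 0 0" --pt "85 0 0 0"

```text
time: 42.0
position: [0.5533, -0.3759, 0.2124]
tool_rot: [-2.516, 1.881, -0.002]
wrist_force: [-0.2, -0.7, 0.5]
width: 0.0299
finger_force: 0.0
```

```bash
python3 - <<'E'
from h import *
import cv2
from rig import ctrl
S_,M,y=st()
t=ctrl.get_image('top');cv2.imwrite('pics/t14.png',t);o=cv2.imread('pics/t13.png')[...,1];t=t[...,1]
print('   ',' '.join('%3d'%v for v in range(373,388)))
for r in range(208,228):print(r,' '.join('%3d'%v for v in t[r,373:388]),' | ',' '.join('%3d'%v for v in o[r,376:385]))
E
```

```text
t 42.0 pos [ 0.5533 -0.3759  0.2124] yaw -1.284 zdir [ 0.001 -0.001 -1.   ] F [-0.2 -0.7  0.5] M [0.07 0.03 0.02] w 0.0299 ff 0.0 j [-0.31  0.36 -0.03  0.   -1.19  0.59]
    373 374 375 376 377 378 379 380 381 382 383 384 385 386 387
208 101  98  96  97  95  97  94  95  93  93  92  90  89  92 223  |  100  96  97  96  93  93  92  90  91
209  99  98  99  97  97  96  94  94  94  91  91  92  91  90 159  |   99  96  96  95  94  94  94  91  91
210  99  99  95  96  97  94  92  91  94  93  92  91  89  90 161  |   96  98  96  95  95  93  92  93  92
211  97  98  97  98  95  96  95  95  94  92  91  91  91  90 101  |   98  95  96  97  96  92  92  93  90
212  99 102  97  95  95  95  96  93  93  94  92  93  89  91  90  |   98  98  97  95  94  94  92  93  91
213 102 100  96  98  96  96 114 123 108  91  91  92  89  90  87  |   97  96  93  94  95  92  93  94  94
214 100 100  99  98  95 164 199 205 181 125  90  90  90  89  89  |   97  96  97  94 112 108  93  91  91
215  98  98  98  96 110 181 207 208 208 172 105  90  89  90  91  |  100  96 121 184 205 194 145  90  93
216  98  99  98  96 116 166 200 21
[... 513 characters left out ...]
 156 195 197 149  92  93  91  87  88  |  205 177 128 157 198 198 152  92  93
222 103 184 199 204 209 207 207 209 187 130  93  91  87  90  88  |  205 210 198 202 211 189 133  91  91
223  99 129 190 200 203 211 211 198 152  94  90  90  86  88  91  |  202 204 211 211 199 155  98  90  91
224  98 100 126 171 200 210 189 138 101  93  90  91  91  89  88  |  171 202 211 189 137 100  94  91  92
225  99  98 100 105 115 114 108  99  94  93  93  92  89  88  87  |  107 114 117 110  99  93  91  89  90
226  99  99  98  97  96  96  95  93  93  93  91  90  89  86  89  |   97  96  95  95  94  92  93  90  91
227 100 100  97  96  96  96  94  96  92  91  92  89  89  87  88  |   96  97  96  96  95  93  93  92  90
```

The toggle end now sits at row 213.3, which is the predicted 0.8 rad, and it met a firm stop, so it is fully over. Next I close the guard by pushing its fin from the tank side with closed fingers.

```bash
cat >> h.py <<'E'
def cl(a,gap,dn=.018):return C(a,(-.082,0,.08))+Rw.apply([.013+gap,0,-dn+.017])
E
python3 - <<'E'
from h import *
s,M,y=st();p=s['position']
b=cl(1.55,.025);print(b.round(4),go(b,M,p))
for a in np.r_[1.55:0:-.1,0]:print(round(a,2),go(cl(a,-.004),M,b))
E
```

```text
t 42.05 pos [ 0.5528 -0.3743  0.2125] yaw -1.284 zdir [ 0.001 -0.    -1.   ] F [0.  0.1 0. ] M [0.04 0.04 0.  ] w 0.03 ff 0.0 j [-0.3   0.35 -0.03 -0.   -1.19  0.59]
[ 0.7174 -0.156   0.1877] [-162.8 -219.6   24.9]
1.55 [ 0. 29. -0.]
1.45 [ 0.  38.9 -5.8]
1.35 [  0.1  49.3 -10.6]
1.25 [  0.1  60.1 -14.2]
1.15 [  0.1  71.3 -16.8]
1.05 [  0.1  82.7 -18.3]
0.95 [  0.1  94.1 -18.6]
0.85 [ 1.000e-01  1.055e+02 -1.780e+01]
0.75 [ 1.000e-01  1.168e+02 -1.590e+01]
0.65 [ 1.000e-01  1.278e+02 -1.280e+01]
0.55 [ 1.000e-01  1.385e+02 -8.600e+00]
0.45 [  0.2 148.7  -3.4]
0.35 [  0.2 158.3   2.8]
0.25 [  0.2 167.3   9.9]
0.15 [  0.2 175.5  17.9]
0.05 [  0.2 182.9  26.6]
0.0 [  0.2 186.2  31.3]
```

Emit:
drive_tool --pt "0 0 -30 0" --pt "-15 -20 -55 0" --pt "-37 -50 -55 0" --pt "-60 -80 -55 0" --pt "-83 -112 -55 0" --pt "-106 -144 -55 0" --pt "-128 -176 -55 0" --pt "-145 -200 -55 0" --hand 0.0

```text
time: 42.72
position: [0.7044, -0.173, 0.2687]
tool_rot: [-2.519, 1.875, -0.002]
wrist_force: [-0.3, -0.2, 0.5]
width: 0.0002
finger_force: 0.0
```

Emit:
drive_tool --pt "-12 -14 0 0" --pt "-18 -20 10 0" --pt "-18 -20 35 0" --pt "-18 -20 55 0" --pt "-18 -20 72 0" --pt "-18 -20 80 0" --pt "-18 -20 80 0"

```text
time: 43.3
position: [0.7153, -0.1537, 0.1857]
tool_rot: [2.516, -1.878, -0.005]
wrist_force: [0.6, 0.1, -0.3]
width: -0.0
finger_force: 0.0
```

```bash
python3 - <<'E'
from h import *
s,M,y=st();p=s['position']
for a in(1.55,1.15,0):print(a,go(cl(a,-.004),M,p))
E
```

```text
t 43.3 pos [ 0.7153 -0.1537  0.1857] yaw -1.282 zdir [-0.003  0.    -1.   ] F [ 0.6  0.1 -0.3] M [-0.    0.03 -0.01] w -0.0 ff 0.0 j [ 0.05  0.48  0.1  -0.   -1.2   0.24]
1.55 [ 2.8 27.6 -1.9]
1.15 [  2.8  70.  -18.6]
0 [  2.8 184.7  30. ]
```

Emit:
drive_tool --pt "2 15 -1 0" --pt "2 28 -2 0" --pt "2 38 -7 0" --pt "2 48 -12 0" --pt "2 59 -16 0" --pt "2 70 -18 0" --pt "2 81 -20 0" --pt "2 93 -20 0"

```text
time: 43.97
position: [0.6279, -0.1824, 0.2091]
tool_rot: [-2.518, 1.878, -0.002]
wrist_force: [1.6, -0.3, 3.4]
width: -0.0001
finger_force: 1.6
```

Emit:
drive_tool --pt "0 11 1 0" --pt "0 23 3 0" --pt "0 34 6 0" --pt "0 44 10 0" --pt "0 55 15 0" --pt "0 64 22 0" --pt "0 73 29 0" --pt "0 81 37 0"

```text
time: 44.63
position: [0.549, -0.2055, 0.1702]
tool_rot: [2.517, -1.878, -0.002]
wrist_force: [-1.9, -1.6, 3.4]
width: 0.0001
finger_force: 1.3
```

Emit:
drive_tool --pt "0 7 8 0" --pt "0 11 13 0" --pt "0 12 13 0" --pt "0 12 13 0"

```text
time: 44.97
position: [0.5391, -0.2085, 0.1575]
tool_rot: [2.518, -1.878, -0.001]
wrist_force: [0.5, 0.2, 0.4]
width: -0.0003
finger_force: 0.0
```

Emit:
drive_tool --pt "0 3 0 0" --pt "0 6 0 0" --pt "0 8 0 0" --pt "0 8 0 0"

```text
time: 45.3
position: [0.5314, -0.2108, 0.1582]
tool_rot: [-2.518, 1.878, -0.0]
wrist_force: [-0.2, -0.4, -0.1]
width: -0.0003
finger_force: 0.0
```

Emit:
drive_tool --pt "0 -5 -20 0" --pt "0 -5 -50 0" --pt "0 -5 -80 0" --pt "30 -5 -90 0" --pt "65 -5 -90 0" --pt "100 -5 -90 0" --pt "135 -5 -80 0" --pt "160 -5 -70 0"

```text
time: 45.97
position: [0.5829, -0.3653, 0.2284]
tool_rot: [-2.518, 1.879, -0.003]
wrist_force: [0.3, 1.7, 0.4]
width: -0.0
finger_force: 0.0
```

```bash
python3 - <<'E'
from h import *
import cv2
from rig import ctrl
st()
t=ctrl.get_image('top');s=ctrl.get_image('side');cv2.imwrite('pics/t15.png',t);cv2.imwrite('pics/s15.png',s)
ref=cv2.imread('pics/top0.png');g=lambda i:cv2.cvtColor(i,cv2.COLOR_BGR2GRAY)
d=(cv2.absdiff(g(t),g(ref))>35).astype(np.uint8);w=np.zeros_like(d);w[185:262,350:412]=1;d&=w
print('diff px',d.sum(),cv2.boundingRect(d))
cor=dict(frt=(-.09,-.03,.05),flt=(-.09,.03,.05),brt=(.002,-.03,.05),finP=(-.108,0,.08))
for a in(0,.1,.2,.4,.6):print(a,{k:proj('top',C(a,c))[0].round(1).tolist() for k,c in cor.items()})
t=g(t);r0=g(ref)
for r in range(216,252,2):print(r,' '.join('%3d'%v for v in t[r,368:404:2]),' | ',' '.join('%3d'%v for v in r0[r,368:404:2]))
E
```

```text
t 45.9667 pos [ 0.5829 -0.3653  0.2284] yaw -1.282 zdir [ 0.002 -0.001 -1.   ] F [0.3 1.7 0.4] M [ 0.06 -0.09  0.01] w -0.0 ff 0.0 j [-0.28  0.38  0.04  0.   -1.23  0.57]
diff px 1475 (375, 185, 37, 77)
0 {'frt': [398.3, 234.6], 'flt': [376.2, 240.8], 'brt': [388.9, 200.3], 'finP': [392.7, 245.2]}
0.1 {'frt': [398.9, 232.7], 'flt': [376.5, 238.9], 'brt': [388.3, 198.5], 'finP': [393.1, 242.1]}
0.2 {'frt': [399.2, 230.4], 'flt': [376.7, 236.7], 'brt': [387.7, 196.7], 'finP': [393.2, 238.6]}
0.4 {'frt': [399.5, 224.9], 'flt': [376.7, 231.2], 'brt': [386.4, 193.2], 'finP': [392.9, 230.3]}
0.6 {'frt': [399.1, 218.2], 'flt': [376.0, 224.5], 'brt': [384.9, 190.2], 'finP': [391.6, 220.6]}
216  99 159 179 178 177 176 176 175 174 148  69  66  64  72  88  72  77  82  |   87 139 155 156 155 154 152 152 151 151 150 150 150 216 232 232 232 243
218 102 143 179 177 178 175 175 174 174 140  68  66  90 122  79  76  78  83  |   86 135 156 154 154 153 152 151 152 152 150 149 149 212 232 233 232 240
220 100  99 181 178 177 175 175 173 173 116  69  65 114  86  80  78  78  82  |   86  79 159 154 154 155 1
[... 1626 characters left out ...]
  81  87  92 100  |  234 229 231 233 233 232 233 233 232 203  70 117 146 208 232 231 232 231
244 254 254 254 254 253 253 254 102  68  67  63  81  76  77  82  88  94  98  |  233 233 232 233 232 233 232 232 231 232  96  74 146 188 231 232 230 231
246 254 253 254 254 253 254 253  70  66  66  66  84  76  79  82  88  93 100  |  233 233 233 233 233 232 232 232 232 232 231 229 228 230 231 231 230 231
248 254 254 253 254 254 253 223  71  68  64  65  90  74  78  84  89  96  99  |  233 234 233 233 233 233 233 231 232 232 232 231 231 231 231 230 231 231
250 254 254 253 254 253 253 212  69  66  64  66  86  75  81  84  91  96 102  |  233 233 233 233 232 233 232 232 232 232 232 231 231 231 231 233 240 245
```

The hood's front-left edge is back at its shut position to within half a pixel. I press it down gently to be certain.

```bash
python3 - <<'E'
from h import *
s,M,y=st();p=s['position']
q=H+Rp.apply([-.055,0,.05])+[0,0,.017];print(q.round(4),go(q,M,p))
E
```

```text
t 46.0667 pos [ 0.5815 -0.3656  0.2247] yaw -1.285 zdir [-0.004  0.001 -1.   ] F [-0.   0.6 -0.8] M [-0.    0.02  0.02] w -0.0001 ff 0.0 j [-0.28  0.38  0.04 -0.   -1.23  0.56]
[ 0.5607 -0.2024  0.1494] [-162.2  -26.4   75.5]
```

Emit:
drive_tool --pt "-15 -3 -10 0" --pt "-45 -8 -10 0" --pt "-80 -13 -10 0" --pt "-110 -18 -10 0" --pt "-140 -23 0 0" --pt "-158 -26 20 0" --pt "-162 -26 45 0" --pt "-162 -26 60 0"

```text
time: 46.73
position: [0.5599, -0.1969, 0.1679]
tool_rot: [-2.52, 1.874, -0.001]
wrist_force: [-1.3, 0.2, -0.9]
width: 0.0001
finger_force: 0.0
```

Emit:
drive_tool --pt "0 0 3 0" --pt "0 0 6 0" --pt "0 0 9 0" --pt "0 0 12 0" --pt "0 0 12 0"

```text
time: 47.15
position: [0.5609, -0.2002, 0.1564]
tool_rot: [-2.517, 1.879, -0.001]
wrist_force: [-1.3, 0.0, 0.6]
width: 0.0002
finger_force: 0.0
```

Emit:
drive_tool --pt "0 0 2 0" --pt "0 0 4 0" --pt "0 0 4 0"

```text
time: 47.4
position: [0.5606, -0.2002, 0.1518]
tool_rot: [2.518, -1.879, -0.0]
wrist_force: [-0.3, -0.1, -0.4]
width: 0.0003
finger_force: 0.0
```

Emit:
drive_tool --pt "0 0 2 0" --pt "0 0 4 0" --pt "0 0 4 0"

```text
time: 47.65
position: [0.5605, -0.2001, 0.1475]
tool_rot: [2.518, -1.878, -0.001]
wrist_force: [-0.4, -0.0, -0.2]
width: -0.0005
finger_force: 0.0
```

Emit:
drive_tool --pt "0 0 1 0" --pt "0 0 3 0" --pt "0 0 3 0"

```text
time: 47.9
position: [0.5605, -0.2, 0.1446]
tool_rot: [2.518, -1.878, -0.001]
wrist_force: [0.5, 0.2, -0.3]
width: -0.0001
finger_force: 0.0
```

Emit:
drive_tool --pt "0 0 2 0" --pt "0 0 4 0" --pt "0 0 4 0"

```text
time: 48.15
position: [0.5605, -0.2, 0.1405]
tool_rot: [2.518, -1.878, -0.001]
wrist_force: [-0.6, 0.3, 0.5]
width: 0.0001
finger_force: 0.0
```

Emit:
drive_tool --pt "0 0 1 0" --pt "0 0 3 0" --pt "0 0 3 0"

```text
time: 48.4
position: [0.5605, -0.2, 0.1376]
tool_rot: [2.518, -1.878, -0.001]
wrist_force: [0.3, -0.2, 0.3]
width: -0.0004
finger_force: 0.0
```

Emit:
drive_tool --pt "0 0 1 0" --pt "0 0 3 0" --pt "0 0 3 0"

```text
time: 48.65
position: [0.5605, -0.2, 0.1346]
tool_rot: [2.518, -1.878, -0.001]
wrist_force: [0.6, -0.4, -0.5]
width: 0.0002
finger_force: 0.0
```

Emit:
drive_tool --pt "0 0 1 0" --pt "0 0 3 0" --pt "0 0 3 0"

```text
time: 48.9
position: [0.5605, -0.2, 0.1316]
tool_rot: [2.518, -1.878, -0.001]
wrist_force: [-0.3, -0.2, 0.4]
width: -0.0002
finger_force: 0.0
```

Emit:
drive_tool --pt "0 0 1 0" --pt "0 0 3 0" --pt "0 0 3 0"

```text
time: 49.15
position: [0.5601, -0.2003, 0.1293]
tool_rot: [2.518, -1.878, -0.001]
wrist_force: [-3.2, 0.5, 5.0]
width: -0.0003
finger_force: 2.7
```

Emit:
drive_tool --pt "0 0 1 0" --pt "0 0 3 0" --pt "0 0 3 0"

```text
time: 49.4
position: [0.5603, -0.2005, 0.1288]
tool_rot: [2.518, -1.877, 0.002]
wrist_force: [-10.2, 4.1, 21.7]
width: 0.0001
finger_force: 11.4
```

Emit:
drive_tool --pt "0 0 -15 0" --pt "0 0 -45 0" --pt "0 0 -80 0" --pt "0 0 -115 0" --pt "-20 -30 -120 0" --pt "-45 -65 -120 0" --pt "-75 -105 -120 0" --pt "-91 -131 -120 0"

```text
time: 50.07
position: [0.6612, -0.0739, 0.2467]
tool_rot: [-2.516, 1.878, -0.001]
wrist_force: [0.4, -0.8, -0.3]
width: -0.0001
finger_force: 0.0
```

Emit:
drive_tool --pt "0 0 0 0" --pt "0 0 0 0" --pt "0 0 0 0"

```text
time: 50.32
position: [0.6602, -0.0752, 0.2454]
tool_rot: [2.518, -1.877, -0.001]
wrist_force: [0.2, -0.8, 0.0]
width: 0.0
finger_force: 0.0
```

```bash
python3 - <<'E'
from h import *
import cv2
from rig import ctrl
st()
I={n:ctrl.get_image(n) for n in('top','side')}
g=lambda i:cv2.cvtColor(i,cv2.COLOR_BGR2GRAY)
for n,f,boxes in(('top','top0',dict(guard=(350,185,412,262))),('top','t7',dict(guard=(350,185,412,262),dial=(303,210,348,268))),('side','s7',dict(guard=(250,235,320,310),dial=(233,205,283,255))),('side','side0',dict(guard=(250,235,320,310),bl=(200,180,240,235),br=(270,305,312,362),bt=(260,150,298,215),rack=(170,160,240,210),tray=(200,265,255,335),box=(325,275,385,325),pip=(280,345,345,420)))):
    d=cv2.absdiff(g(I[n]),g(cv2.imread(f'pics/{f}.png')));
    cv2.imwrite(f'pics/{n}16.png',I[n])
    for k,(a,b,c,e) in boxes.items():
        w=d[b:e,a:c]>45;print(n,f,k,int(w.sum()),cv2.boundingRect(w.astype(np.uint8)))
E
```

```text
t 50.3167 pos [ 0.6602 -0.0752  0.2454] yaw -1.281 zdir [-0.001 -0.    -1.   ] F [ 0.2 -0.8  0. ] M [-0.02  0.   -0.05] w 0.0 ff 0.0 j [ 0.18  0.33  0.01 -0.   -1.25  0.11]
top top0 guard 32 (0, 0, 10, 7)
top t7 guard 39 (0, 0, 11, 7)
top t7 dial 0 (0, 0, 0, 0)
side s7 guard 1 (12, 30, 1, 1)
side s7 dial 0 (0, 0, 0, 0)
side side0 guard 2 (11, 7, 2, 24)
side side0 bl 0 (0, 0, 0, 0)
side side0 br 0 (0, 0, 0, 0)
side side0 bt 94 (24, 23, 11, 19)
side side0 rack 0 (0, 0, 0, 0)
side side0 tray 0 (0, 0, 0, 0)
side side0 box 0 (0, 0, 0, 0)
side side0 pip 0 (0, 0, 0, 0)
```

The guard is shut exactly as at the start, the dial and marker are unchanged since setting, and the surrounding things have not moved. I hand the job in.

```bash
python3 -c "
from rig import ctrl
print(ctrl.job_done())"
```

```text
the job is handed in; nothing more can be done
None
```

The job is handed in after about 50 s: the dial measures within about 1° of the marker, the toggle is fully over, the guard is shut again, and the camera comparison shows the marker and the things around the unit unmoved.

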